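# Fetch the boxed-in soil tin to the balance

## Task

The aluminium soil tin at the back of the grey spill tray has to go on the balance, but two bottles and the conical flask crowd it in. Move those three onto the flat bench mat, standing there together, then set the tin upright in the middle of the balance pan, and after that put each bottle and the flask back in the tray exactly where it stood before. Keep everything upright and leave the crucible and the little beaker in the tray alone.

Things in the scene. Friction and masses are not known exactly. Their poses are not given: they have to be found in the camera images.
- tin: closed round aluminium soil-moisture tin, diameter 46, height 32 mm, flat lid; stands in the tray with a gap of only about 10 mm to each of the two bottles and the flask (one nearer the tray's front, one on each side of it). Mass about 60 g. Origin: centre of its underside, z up
- round_bottle: white plastic bottle, round body of diameter 62 to a height of 84 mm, shoulder rising to 100 mm, thin neck (26 mm), then a round ribbed white cap of diameter 31 mm from 106 to 134 mm, the full height. Easily held by its cap. Mass about 260 g. Origin: centre of its underside, z up
- square_bottle: white plastic bottle, square body 58 x 58 mm to a height of 80 mm, shoulder to 88 mm, neck (26 mm), then a round ribbed white cap of diameter 34 mm from 96 to 122 mm, the full height. Easily held by its cap. Mass about 260 g. Origin: centre of its underside, z up, x and y square to its sides
- conical_flask: stoppered clear-glass conical flask: base diameter 64 mm, narrowing evenly from 6 mm up to a straight neck of diameter 26 mm that runs from 72 to 110 mm height, then a white stopper of diameter 25 mm to 120 mm. Easily held by its neck. Mass about 220 g. Origin: centre of its underside, z up
- crucible: small open white porcelain crucible, rim diameter 39, height 34 mm, in the tray behind the tin on the tray's left (+y); not to be disturbed. Origin: centre of its underside, z up
- beaker: small open clear-glass beaker, diameter 40, height 46 mm, in the tray behind the tin on the tray's right (-y); not to be disturbed. Origin: centre of its underside, z up
- tray: fixed grey plastic spill tray, 220 (x) x 230 (y) mm, floor 4 mm thick, rim 5 mm thick standing 14 mm above the bench. The tin, bottles and flask stand on its floor. Origin: centre of its underside; x points to its back (away from the robot), y to its left
- mat: fixed flat thin grey silicone bench mat with a black border, 270 (x) x 160 (y) mm, 3 mm thick: the side area, empty at the start, to the left or right of the tray. Origin: centre of its underside on the bench; x along its length
- balance_pan (a point): centre of the top face of the round steel pan (diameter 124 mm, fixed, 73 mm above the bench) of a white balance, 240 x 180 mm, on the other side of the tray from the mat. The pan centre lies 40 mm behind the middle of the balance (its x, away from the display); nothing on the balance stands higher than the pan
Mind the look-alikes: they are no part of the job. What is shaped like the round_bottle but red is not meant. Leave any orange look-alike of the tin alone.

How it is judged:
On the way, in this order (a step that is already met when the one before it is completed fails the run):
1. both bottles and the flask stand upright on the bench mat at the same time, let go (x of round_bottle in the frame of mat between -0.125 and 0.125 m and y of round_bottle in the frame of mat between -0.07 and 0.07 m and height (world z) of each of round_bottle, square_bottle, conical_flask below 0.008 m and angle between each of round_bottle, square_bottle, conical_flask's own z axis and vertical below 0.12 rad and contact force between each of round_bottle, square_bottle, conical_flask and the fingers below 0.2 N and x of square_bottle in the frame of mat between -0.125 and 0.125 m and y of square_bottle in the frame of mat between -0.07 and 0.07 m and x of conical_flask in the frame of mat between -0.125 and 0.125 m and y of conical_flask in the frame of mat between -0.07 and 0.07 m), for 0.2 s.
2. the tin stands in the middle of the balance pan, let go (horizontal distance between tin and balance_pan below 0.015 m and z of tin in the frame of balance_pan between -0.004 and 0.006 m and angle between tin's own z axis and vertical below 0.1 rad and contact force between tin and the fingers below 0.2 N), for 0.2 s.
At the end, for the whole second after the job is handed in: The tin stands upright on the balance pan, its centre within 15 mm of the pan's centre; the round bottle, square bottle and flask each stand upright in the tray within 15 mm of where they stood at the start; all at rest (horizontal distance between tin and balance_pan below 0.015 m and z of tin in the frame of balance_pan between -0.004 and 0.006 m and angle between each of tin, round_bottle, square_bottle, conical_flask's own z axis and vertical below 0.1 rad and linear speed of each of tin, round_bottle, square_bottle, conical_flask below 0.02 m/s and distance of each of round_bottle, square_bottle, conical_flask from where it was at the start of the episode below 0.015 m); the robot touches nothing.
It fails at once if the crucible in the tray is shoved more than 20 mm from its place or tipped (distance of crucible from where it was at the start of the episode above 0.02 m or angle between crucible's own z axis and vertical above 0.4 rad).
It fails at once if the small beaker in the tray is shoved more than 20 mm from its place or tipped (distance of beaker from where it was at the start of the episode above 0.02 m or angle between beaker's own z axis and vertical above 0.4 rad).
It fails at once if a bottle, the flask or the tin falls over (angle between any of round_bottle, square_bottle, conical_flask, tin's own z axis and vertical above 0.7 rad).
It also fails if it takes over 139 s, if anything falls off the work surface, if the arm or the gripper's body presses on something with over 40 N, if the wrist force passes 120 N, or if a joint passes its speed limit or range.

## Robot

A 6-joint arm with a two-finger parallel gripper is mounted at the origin on the work surface. World frame = base frame: x ahead of the robot, y to its left, z up, the work surface at z = 0. Lengths are in m, angles in rad, forces in N, time in s.
With the tool pointing down it reaches from about 0.375 to 0.9 m from the base axis. Payload 3.1 kg.
Tool frame: the origin (TCP) lies at the very end of the fingers, on their centre line; the grasp point (between the pads) lies 19 mm behind it; z points along the fingers, y is the direction in which the jaws open and shut (so a half turn about z gives the same grasp; the last joint's range is limited). The gripper opens to 85 mm and grips with 20 to 120 N. Pads are 22 mm wide; open, the fingers measure 114 mm over their backs; the gripper's body (76 mm by 85 mm) begins 54 mm behind the grasp point. The pads swing forward as they close: fully open they stand 13 mm farther back than shut.
Start: joints at [-0.178, 0.527, 1.433, -0, 1.181, -0.178], TCP at [0.625, 0, 0.231] pointing down, gripper open.
Joint ranges: [-3.08, 3.08], [-0.75, 2.2], [0.22, 2.44], [-1.43, 4.57], [0, 2.65], [-2.85, 2.85]. Speed limits (rad/s): [2.79, 2.79, 3.14, 3.14, 3.14, 3.14].

## Interface

Orientations are given as a unit quaternion [x, y, z, w].
In Python, from station import manip gives the robot as it stands. The module is installed in compiled form; this text tells all that it offers.
- The arm moves only by the tool send_rows, never from a script. Its argument "commands" is a list of rows, each an object with "delta_pos": the shift along the world's x, y, z in cm, a list of three; "yaw": the turn about the world's z in rad. A call has 1 to 10 rows; each row shifts and turns the pose as measured when the row begins; what a row does not reach is not made up. A row lasts 1/8 s, in which the tool goes at most 62.5 mm and 10.7 degrees, less where a joint would pass 70% of its speed; a pose out of reach is approached as far as the arm can. A call is refused whole if a number of a shift passes 6.25 or a number of a turn 0.188, either way. A call with a gripper value outside its range is refused whole. "grip" is the closure, from -1 (fully open) to 1 (shut), set as the call begins (left out, the last holds). The fingers move at their own pace and stop on an object; "force" is the grip in N (left out, the last holds). Time passes only in rows, so rows that do not move let the fingers close. It gives the time, the measured TCP pose, the force and the opening at its end, in the units of the state.
- manip.sense(): the state, without advancing time (a new reading comes with each control period).
- manip.snapshot(name): name is "scene" or "side" or "wrist"; returns the picture (420x560x3 uint8, blue, green, red); there is no depth.
- manip.get_calibration(name): a dict with "fx", "fy", "cx", "cy" (pixels), "world_to_cam" (4x4, takes a point from world to camera coordinates); the wrist camera has in their place "mount" (4x4, takes a point from camera to tool coordinates, whose origin is the TCP and whose axes are the flange's). Camera axes: x right, y down, z forward; pixel columns grow to the right and rows downward; lengths in m; the calibration is good to about 2 mm. A picture is of the moment at which its call begins: read the wrist's pose just before it. get_calibration takes no time and is no camera call.
- manip.sign_off(): hands the job in, once; it reports no verdict.
The state is a dict: "t": time; "q": joint angles; "qd": joint speeds; "tau": joint torques, N m; "tcp_pos": TCP position; "tool_rot": TCP orientation; "force": force on the tool from outside, world axes, zero at the start; "ft_torque": the same for the moment, N m; "finger_gap": opening from 0.0 (shut) to 1.0 (fully open).
Only numpy, scipy, OpenCV 4.12 (cv2) and the standard library are available. Lean on these libraries where they do the work, as an engineer would, in place of code of your own. Each camera call takes 0.05 s, during which the arm holds its last target. There are 200 camera calls.

## Working session

There is one attempt and no reset: what is moved stays moved. The work goes in short steps, Python scripts to look and compute and a tool call to move; the robot and the scene stay as the last step left them, time stands still between calls to the robot, and variables do not carry over. Pictures are saved under pics/ and viewed, about 12 in all and at most 16, crops included, and the job is handed in when it is done.

Besides the shell and the picture viewer there is one more tool, called after "Call:" by a JSON object that holds its "method" and its "body", one argument or row to a line. send_rows: Moves the arm, as the interface text tells. Its arguments: {"type":"object","properties":{"commands":{"type":"array","items":{"type":"object","properties":{"delta_pos":{"type":"array","items":{"type":"number"}},"yaw":{"type":"number"}}}},"grip":{"type":"number"},"force":{"type":"number"}},"required":["commands"]}

```bash
mkdir -p pics; cat > h.py <<'E'
import numpy as np, cv2
from station import manip
from scipy.spatial.transform import Rotation as R
def cam(name):
    c=manip.get_calibration(name)
    K=np.array([[c['fx'],0,c['cx']],[0,c['fy'],c['cy']],[0,0,1.]])
    if name=='wrist':
        s=manip.sense();T=np.eye(4);T[:3,:3]=R.from_quat(s['tool_rot']).as_matrix();T[:3,3]=s['tcp_pos']
        W=np.linalg.inv(T@np.array(c['mount']))
    else: W=np.array(c['world_to_cam'])
    return K,W
def proj(KW,p):
    K,W=KW; p=np.atleast_2d(p); q=(W[:3,:3]@p.T).T+W[:3,3]; q=q@K.T; return q[:,:2]/q[:,2:]
def back(KW,uv,z):
    K,W=KW; Wi=np.linalg.inv(W); d=Wi[:3,:3]@np.linalg.solve(K,[uv[0],uv[1],1]); o=Wi[:3,3]
    return o+d*(z-o[2])/d[2]
E
python3 - <<'E'
from h import *
for n in ['scene','side','wrist']:
    K,W=cam(n); print(n,K[0,0],np.linalg.inv(W).round(3).tolist())
    cv2.imwrite(f'pics/{n}0.png',manip.snapshot(n))
s=manip.sense();print(s['t'],s['tcp_pos'],s['tool_rot'],s['finger_gap'],s['force'])
E
```

```text
scene 403.55448496464913 [[0.264, 0.546, -0.795, 1.252], [0.964, -0.133, 0.229, -0.183], [0.019, -0.827, -0.562, 0.539], [0.0, 0.0, 0.0, 1.0]]
side 497.5142614289777 [[0.988, -0.115, 0.107, 0.483], [-0.157, -0.697, 0.7, -0.705], [-0.006, -0.708, -0.706, 0.777], [0.0, 0.0, 0.0, 1.0]]
wrist 305.69424055760885 [[1.0, 0.0, -0.001, 0.626], [-0.0, -0.96, -0.279, 0.072], [-0.001, 0.279, -0.96, 0.372], [0.0, 0.0, 0.0, 1.0]]
0.15 [6.24444276e-01 1.18815379e-04 2.30523164e-01] [ 7.07098379e-01  7.07114655e-01 -5.04202412e-04 -7.01205975e-04] 0.9997444051856271 [-0.02785301 -0.41592122 -0.29035759]
```

View pics/scene0.png

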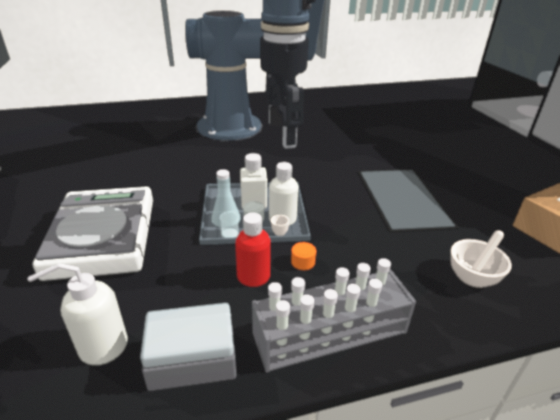

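View pics/side0.png

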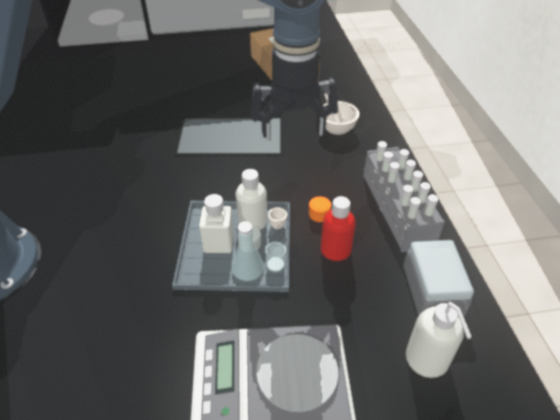

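View pics/wrist0.png

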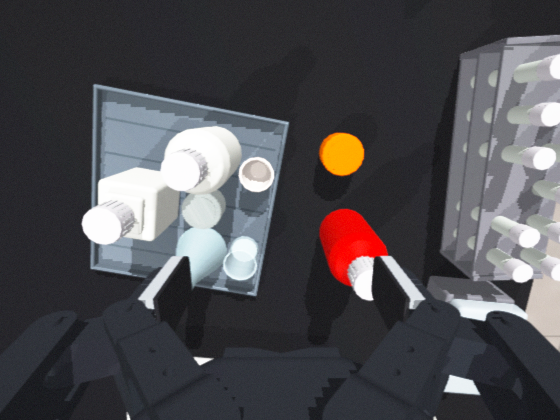

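Scene: tray with square bottle (scene 253,160), round bottle (284,170) and flask (222,175); orange tin look-alike at (303,256), red bottle at (252,265); balance at left (90,228), mat at right (405,198). Wrist: the real tin at (203,209), crucible (256,174), beaker (240,258).

```bash
python3 - <<'E'
from h import *
S,D,Wr=cam('scene'),cam('side'),cam('wrist')
print('tray wrist',[back(Wr,p,.014)[:2].round(3).tolist() for p in [(97,85),(288,122),(257,296),(92,268)]])
print('tray side',[back(D,p,.014)[:2].round(3).tolist() for p in [(191,203),(291,204),(289,291),(175,288)]])
print('tin',back(Wr,(203,209),.036),'cruc',back(Wr,(256,174),.038),'beak',back(Wr,(242,243),.05))
print('round w',back(Wr,(184,170),.138),'s',back(D,(250,174),.138),'sc',back(S,(284,168),.138))
print('sq w',back(Wr,(104,223),.126),'s',back(D,(213,199),.126),'sc',back(S,(253,158),.126))
print('flask s',back(D,(245,227),.124),'sc',back(S,(222,174),.124))
print('pan s',back(D,(297,372),.073),'sc',back(S,(91,227),.073))
print('mat s',[back(D,p,.003)[:2].round(3).tolist() for p in [(187,120),(281,120),(281,153),(178,152)]])
a=cv2.resize(cv2.imread('pics/side0.png')[160:300,165:305],None,fx=2.8,fy=2.8,interpolation=cv2.INTER_CUBIC)
b=cv2.resize(cv2.imread('pics/scene0.png')[135:275,185:325],None,fx=2.8,fy=2.8,interpolation=cv2.INTER_CUBIC)
cv2.imwrite('pics/crop1.png',np.hstack([a,b]))
E
```

```text
tray wrist [[0.423, 0.105], [0.633, 0.066], [0.593, -0.159], [0.38, -0.117]]
tray side [[0.419, 0.095], [0.635, 0.056], [0.59, -0.17], [0.381, -0.129]]
tin [ 0.53551927 -0.03043015  0.036     ] cruc [0.59761906 0.01066668 0.038     ] beak [ 0.58084648 -0.06666171  0.05      ]
round w [0.5504291  0.03197881 0.138     ] s [0.54626352 0.0273505  0.138     ] sc [0.55441276 0.02755711 0.138     ]
sq w [ 0.47411612 -0.01569401  0.126     ] s [ 0.46985516 -0.01856991  0.126     ] sc [ 0.47415048 -0.02004741  0.126     ]
flask s [ 0.52130445 -0.09806835  0.124     ] sc [ 0.52509007 -0.09643553  0.124     ]
pan s [ 0.56739765 -0.35876079  0.073     ] sc [ 0.57760774 -0.35467002  0.073     ]
mat s [[0.42, 0.428], [0.668, 0.386], [0.645, 0.248], [0.393, 0.294]]
```

View pics/crop1.png

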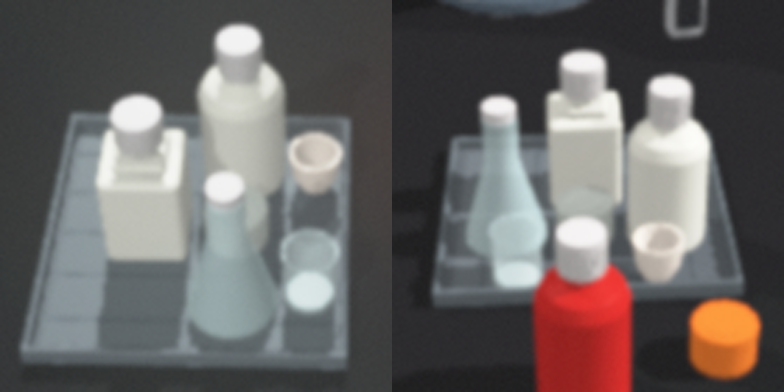

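Crop confirms: white round bottle, square bottle, flask, tin between them, spacings match the stated gaps. Hover over the round bottle and look from there.

Call:
{"method": "send_rows", "body": {
  "commands": [
    {"delta_pos": [-3.7,1.5,0]},
    {"delta_pos": [-3.7,1.4,0]},
    {"delta_pos": [0,0,0]},
    {"delta_pos": [0,0,0]}
  ],
  "grip": -1,
  "force": 50
}}

```text
validation failed for argument at $.co...
```

```bash
python3 - <<'E'
from h import *
Wr=cam('wrist'); print(manip.sense()['tcp_pos'])
im=manip.snapshot('wrist')
for n,p in dict(round=(.550,.029,.138),sq=(.472,-.018,.126),fl=(.523,-.097,.124),tin=(.5355,-.0304,.036)).items():
    u=proj(Wr,p)[0]; print(n,u.round(1)); cv2.drawMarker(im,tuple(int(i) for i in u.round()),(0,0,255),0,10)
np.savez('w1.npz',K=Wr[0],W=Wr[1])
cv2.imwrite('pics/w1.png',im)
E
```

```text
[6.24444276e-01 1.18815379e-04 2.30523164e-01]
round [183.8 173.8]
sq [102.  225.5]
fl [171.5 304.4]
tin [203. 209.]
```

View pics/w1.png

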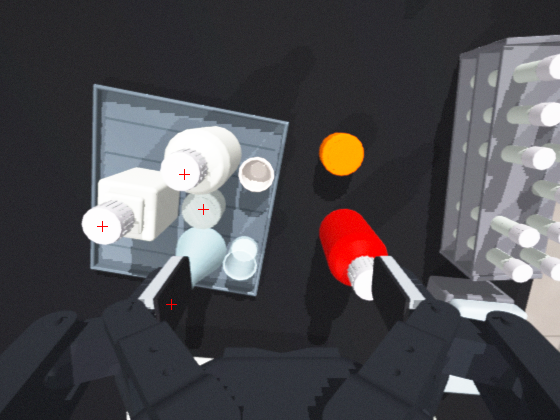

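The move was refused (yaw is apparently required), so this is the starting view; the markers sit on the caps and tin.

Call:
{"method": "send_rows", "body": {
  "commands": [
    {"delta_pos": [-3.7,1.5,0],"yaw": 0},
    {"delta_pos": [-3.7,1.4,0],"yaw": 0},
    {"delta_pos": [0,0,0],"yaw": 0},
    {"delta_pos": [0,0,0],"yaw": 0}
  ],
  "grip": -1,
  "force": 50
}}

```text
t: 0.7
tcp_pos: [0.5491, 0.0294, 0.2298]
tool_rot: [0.707, 0.707, -0.0, -0.001]
force: [0.1, -0.3, -0.3]
finger_gap: 1.001
```

```bash
python3 - <<'E'
from h import *
Wr=cam('wrist'); print(manip.sense()['tcp_pos'])
im=manip.snapshot('wrist')
for n,p in dict(round=(.550,.029,.138),sq=(.472,-.018,.126),fl=(.523,-.097,.124),tin=(.5355,-.0304,.036)).items():
    u=proj(Wr,p)[0]; print(n,u.round(1)); cv2.drawMarker(im,tuple(int(i) for i in u.round()),(0,0,255),0,10)
np.savez('w1.npz',K=Wr[0],W=Wr[1])
cv2.imwrite('pics/w2.png',im)
E
```

```text
[0.54911111 0.02939396 0.22984681]
round [280.8 210.2]
sq [192.4 257.2]
fl [252.8 331.4]
tin [268.7 233. ]
```

View pics/w2.png

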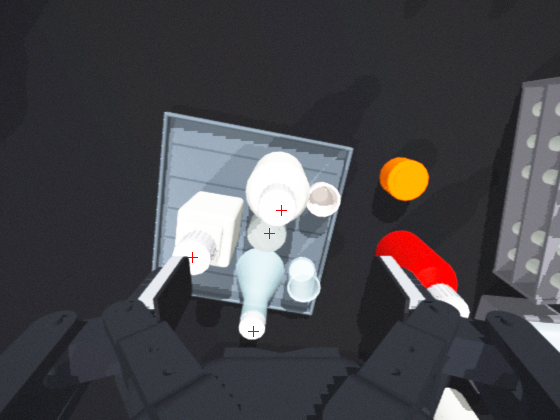

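All three caps are visible at round (278,205), square (195,253) and flask (252,325), within about 3 mm of the estimates. Descending on the round cap.

Call:
{"method": "send_rows", "body": {
  "commands": [
    {"delta_pos": [-0.1,0.2,-4],"yaw": 0},
    {"delta_pos": [0,0,-4],"yaw": 0},
    {"delta_pos": [0,0,-3],"yaw": 0},
    {"delta_pos": [0,0,-1.1],"yaw": 0},
    {"delta_pos": [0,0,0],"yaw": 0}
  ]
}}

```text
t: 1.38
tcp_pos: [0.5556, 0.0289, 0.1067]
tool_rot: [0.708, 0.706, 0.003, 0.003]
force: [0.2, -0.6, 0.0]
finger_gap: 0.997
```

Call:
{"method": "send_rows", "body": {
  "commands": [
    {"delta_pos": [0,0,0],"yaw": 0},
    {"delta_pos": [0,0,0],"yaw": 0},
    {"delta_pos": [0,0,0],"yaw": 0},
    {"delta_pos": [0,0,0],"yaw": 0},
    {"delta_pos": [0,0,0],"yaw": 0},
    {"delta_pos": [0,0,0],"yaw": 0},
    {"delta_pos": [0,0,0],"yaw": 0},
    {"delta_pos": [0,0,0],"yaw": 0}
  ],
  "grip": 1,
  "force": 50
}}

```text
t: 2.38
tcp_pos: [0.5573, 0.0287, 0.1095]
tool_rot: [0.708, 0.706, 0.004, 0.005]
force: [-0.0, -0.5, -1.4]
finger_gap: 0.352
```

```bash
cat >> h.py <<'E'
def match(name,ref,box,pad=12):
    "shift in px of patch box=(x0,y0,x1,y1) of first picture in new one, subpixel by 4x upscale"
    im=manip.snapshot(name) if isinstance(name,str) else name
    x0,y0,x1,y1=box; up=lambda a:cv2.resize(a,None,fx=4,fy=4,interpolation=cv2.INTER_CUBIC)
    r=cv2.matchTemplate(up(im[y0-pad:y1+pad,x0-pad:x1+pad]),up(ref[y0:y1,x0:x1]),cv2.TM_CCOEFF_NORMED)
    _,v,_,l=cv2.minMaxLoc(r); return (l[0]/4-pad,l[1]/4-pad,round(v,3)),im
E
python3 - <<'E'
from h import *
for n,boxes in dict(side=dict(roundbody=(233,185,270,228),sq=(198,195,236,255),trayc=(275,198,300,220)),scene=dict(roundbody=(266,180,302,225),roundlow=(266,195,285,225),tray=(185,225,215,250))).items():
    ref=cv2.imread(f'pics/{n}0.png'); im=n
    for k,b in boxes.items():
        m,im=match(im,ref,b); print(n,k,m)
    cv2.imwrite(f'pics/{n}1.png',im)
D=cam('side');S=cam('scene')
print('10mm x: side',proj(D,(.56,.029,.05))-proj(D,(.55,.029,.05)),'scene',proj(S,(.56,.029,.05))-proj(S,(.55,.029,.05)))
E
```

```text
side roundbody (3.75, -0.25, 0.884)
side sq (0.0, 0.0, 0.998)
side trayc (0.0, 0.0, 0.999)
scene roundbody (0.75, 2.25, 0.915)
scene roundlow (0.0, 0.25, 0.99)
scene tray (0.0, 0.0, 0.961)
10mm x: side [[ 4.76969373 -0.55122689]] scene [[1.26346823 2.49404456]]
```

```bash
python3 - <<'E'
import cv2,numpy as np
f=lambda n,x,y:cv2.resize(cv2.imread(f'pics/{n}.png')[y:y+100,x:x+100],None,fx=2.9,fy=2.9,interpolation=cv2.INTER_CUBIC)
cv2.imwrite('pics/cmp.png',np.vstack([np.hstack([f('side0',205,155),f('side1',205,155)]),np.hstack([f('scene0',235,150),f('scene1',235,150)])]))
E
```

```text
(no output)
```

View pics/cmp.png

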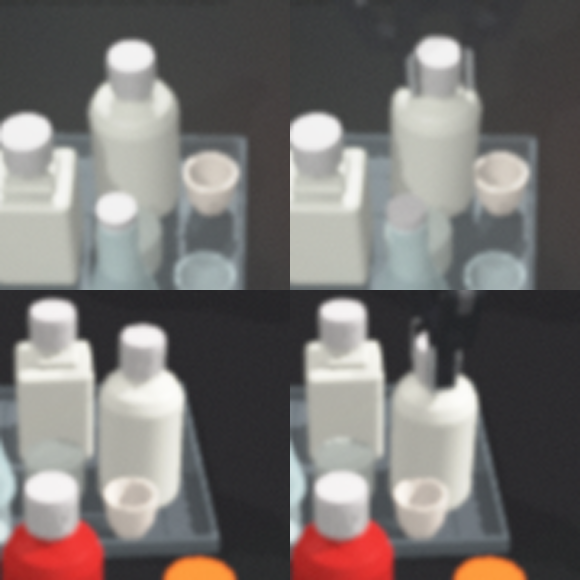

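The round bottle was slid about 9 mm in +x because the arm drifted while descending; its true start is x≈0.548, y≈0.031. I'll return it there, and check x before closing from now on. Lifting.

Call:
{"method": "send_rows", "body": {
  "commands": [
    {"delta_pos": [0,0,1],"yaw": 0},
    {"delta_pos": [0,0,2],"yaw": 0},
    {"delta_pos": [0,0,2.5],"yaw": 0},
    {"delta_pos": [0,0,2],"yaw": 0},
    {"delta_pos": [0,0,0.5],"yaw": 0},
    {"delta_pos": [0,0,0],"yaw": 0}
  ]
}}

```text
t: 3.22
tcp_pos: [0.5563, 0.0289, 0.1928]
tool_rot: [0.708, 0.706, 0.004, 0.005]
force: [-0.1, 0.4, -3.0]
finger_gap: 0.359
```

Call:
{"method": "send_rows", "body": {
  "commands": [
    {"delta_pos": [-0.2,2,0],"yaw": 0},
    {"delta_pos": [-0.3,3.5,0],"yaw": 0},
    {"delta_pos": [-0.3,4.5,0],"yaw": 0},
    {"delta_pos": [-0.3,4.5,0],"yaw": 0},
    {"delta_pos": [-0.3,4.5,0],"yaw": 0},
    {"delta_pos": [-0.3,4.5,0],"yaw": 0},
    {"delta_pos": [-0.3,4,0],"yaw": 0},
    {"delta_pos": [-0.2,2.5,0],"yaw": 0},
    {"delta_pos": [0,1,0],"yaw": 0},
    {"delta_pos": [0,0,0],"yaw": 0}
  ]
}}

```text
t: 4.47
tcp_pos: [0.5216, 0.3564, 0.1819]
tool_rot: [0.707, 0.707, -0.004, -0.002]
force: [0.7, -0.3, -2.8]
finger_gap: 0.357
```

Call:
{"method": "send_rows", "body": {
  "commands": [
    {"delta_pos": [0.5,-0.9,-1.5],"yaw": 0},
    {"delta_pos": [0.5,-0.6,-2],"yaw": 0},
    {"delta_pos": [0,0,-1.2],"yaw": 0},
    {"delta_pos": [0,0,-0.5],"yaw": 0},
    {"delta_pos": [0,0,0],"yaw": 0}
  ]
}}

```text
t: 5.1
tcp_pos: [0.5323, 0.3347, 0.1254]
tool_rot: [0.709, 0.705, -0.007, -0.002]
force: [-0.9, -0.1, -3.2]
finger_gap: 0.349
```

```bash
python3 - <<'E'
from h import *
s=cam('side');p=manip.sense();print(p['tcp_pos'],p['force'])
im=manip.snapshot('side')
a=cv2.resize(im[60:200,160:300],None,fx=2.8,fy=2.8,interpolation=cv2.INTER_CUBIC)
w=manip.snapshot('wrist')
cv2.imwrite('pics/m1.png',np.hstack([a,cv2.resize(w,(400,300))[:300] if 0 else cv2.copyMakeBorder(cv2.resize(w,(400,300)),0,92,0,0,0)]))
E
```

```text
[0.53226323 0.33468927 0.1254092 ] [-0.87929823 -0.13290497 -3.22299039]
```

View pics/m1.png

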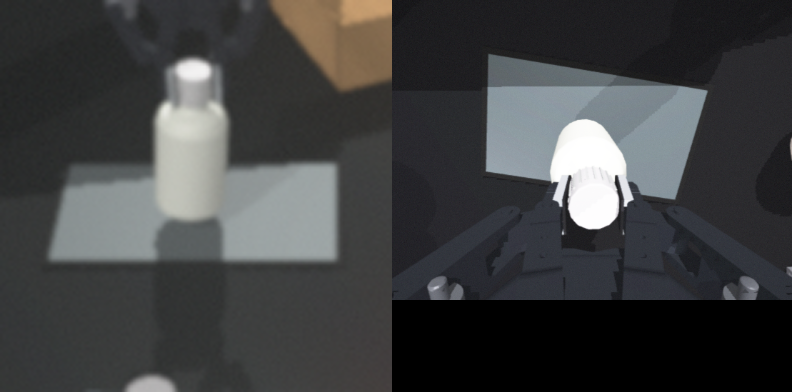

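The bottle hangs upright over the mat, with mat corners visible in the wrist view. Lower it slowly and check the mat centre.

```bash
python3 - <<'E'
from h import *
w=cam('wrist'); c=np.array([back(w,((x-392)*1.4,y*1.4),.003)[:2] for x,y in [(487,53),(708,90),(677,200),(483,173)]]);print(c.round(3).tolist(),c.mean(0))
E
```

```text
[[0.414, 0.44], [0.668, 0.398], [0.646, 0.253], [0.387, 0.293]] [0.52883829 0.34588425]
```

Call:
{"method": "send_rows", "body": {
  "commands": [
    {"delta_pos": [0,0.2,-0.8],"yaw": 0},
    {"delta_pos": [0,0.2,-0.5],"yaw": 0},
    {"delta_pos": [0,0,-0.3],"yaw": 0},
    {"delta_pos": [0,0,0],"yaw": 0}
  ]
}}

```text
t: 5.7
tcp_pos: [0.533, 0.3406, 0.1104]
tool_rot: [0.709, 0.705, -0.005, -0.001]
force: [0.2, 0.4, -3.9]
finger_gap: 0.352
```

Call:
{"method": "send_rows", "body": {
  "commands": [
    {"delta_pos": [0,0,-0.2],"yaw": 0},
    {"delta_pos": [0,0,-0.2],"yaw": 0},
    {"delta_pos": [0,0,0],"yaw": 0}
  ]
}}

```text
t: 6.08
tcp_pos: [0.5338, 0.3414, 0.1092]
tool_rot: [0.709, 0.705, -0.003, -0.001]
force: [-0.7, -0.8, -3.2]
finger_gap: 0.355
```

Call:
{"method": "send_rows", "body": {
  "commands": [
    {"delta_pos": [0,0,-0.3],"yaw": 0},
    {"delta_pos": [0,0,-0.2],"yaw": 0},
    {"delta_pos": [0,0,0],"yaw": 0}
  ]
}}

```text
t: 6.45
tcp_pos: [0.5343, 0.3424, 0.109]
tool_rot: [0.709, 0.705, -0.001, -0.001]
force: [-0.4, 0.1, -2.9]
finger_gap: 0.355
```

Call:
{"method": "send_rows", "body": {
  "commands": [
    {"delta_pos": [0,0,-0.4],"yaw": 0},
    {"delta_pos": [0,0,-0.4],"yaw": 0}
  ]
}}

```text
t: 6.7
tcp_pos: [0.5352, 0.3442, 0.1084]
tool_rot: [0.709, 0.705, 0.001, -0.001]
force: [-8.4, -1.0, 25.0]
finger_gap: 0.356
```

Call:
{"method": "send_rows", "body": {
  "commands": [
    {"delta_pos": [0,0,0.1],"yaw": 0},
    {"delta_pos": [0,0,0],"yaw": 0},
    {"delta_pos": [0,0,0],"yaw": 0},
    {"delta_pos": [0,0,0],"yaw": 0},
    {"delta_pos": [0,0,0],"yaw": 0}
  ],
  "grip": -1
}}

```text
t: 7.32
tcp_pos: [0.5365, 0.3443, 0.109]
tool_rot: [0.709, 0.705, 0.002, -0.001]
force: [0.3, -0.8, 0.6]
finger_gap: 1.0
```

Call:
{"method": "send_rows", "body": {
  "commands": [
    {"delta_pos": [0,0,2],"yaw": 0},
    {"delta_pos": [0,0,4],"yaw": 0},
    {"delta_pos": [0,0,3.5],"yaw": 0},
    {"delta_pos": [0,0,0],"yaw": 0},
    {"delta_pos": [0,0,0],"yaw": 0}
  ]
}}

```text
t: 7.95
tcp_pos: [0.5349, 0.3433, 0.2031]
tool_rot: [0.709, 0.705, -0.001, -0.002]
force: [-0.4, -1.0, 0.0]
finger_gap: 0.997
```

```bash
python3 - <<'E'
from h import *
s=cam('side');p=manip.sense();print(p['tcp_pos'],p['force'],p['q'])
w=manip.snapshot('wrist')
cv2.imwrite('pics/m2.png',w);K=cam('wrist');np.savez('m2.npz',K=K[0],W=K[1])
E
```

```text
[0.53493806 0.34333491 0.20314732] [-0.35247327 -0.95008247  0.02089854] [0.39382513 0.57354472 1.43135375 0.00290798 1.13906283 0.39880864]
```

View pics/m2.png

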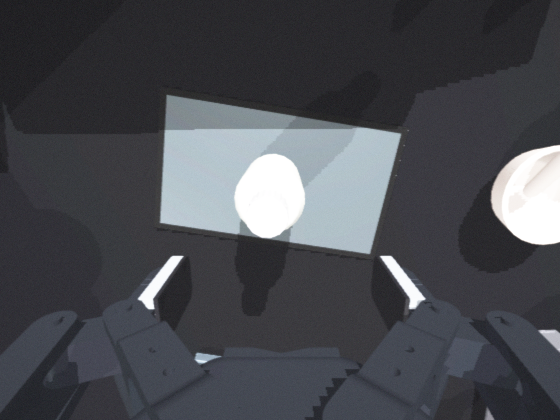

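```bash
python3 - <<'E'
from h import *
d=np.load('m2.npz');w=(d['K'],d['W']);print('cap',back(w,(267,216),.137), 'mat',[back(w,p,.003)[:2].round(3).tolist() for p in [(166,95),(402,131),(371,254),(160,223)]])
E
```

```text
cap [0.52611951 0.34663965 0.137     ] mat [[0.415, 0.438], [0.668, 0.399], [0.645, 0.253], [0.392, 0.295]]
```

Call:
{"method": "send_rows", "body": {
  "commands": [
    {"delta_pos": [-0.7,-3,0.5],"yaw": 0},
    {"delta_pos": [-0.7,-5,0.5],"yaw": 0},
    {"delta_pos": [-0.7,-5.5,0.5],"yaw": 0},
    {"delta_pos": [-0.7,-5.5,0],"yaw": 0},
    {"delta_pos": [-0.7,-5.5,0],"yaw": 0},
    {"delta_pos": [-0.7,-5.5,0],"yaw": 0},
    {"delta_pos": [-0.7,-3,0],"yaw": 0},
    {"delta_pos": [-0.5,-1.5,0],"yaw": 0},
    {"delta_pos": [0,0,0],"yaw": 0},
    {"delta_pos": [0,0,0],"yaw": 0}
  ]
}}

```text
t: 9.25
tcp_pos: [0.4724, -0.0108, 0.2053]
tool_rot: [0.709, 0.705, -0.008, -0.009]
force: [-0.4, 0.7, 0.5]
finger_gap: 1.004
```

Call:
{"method": "send_rows", "body": {
  "commands": [
    {"delta_pos": [0,-0.3,-2.5],"yaw": 0},
    {"delta_pos": [0,0,-2.5],"yaw": 0},
    {"delta_pos": [0,0,-2],"yaw": 0},
    {"delta_pos": [0,0,0],"yaw": 0},
    {"delta_pos": [0,0,0],"yaw": 0}
  ]
}}

```text
t: 9.88
tcp_pos: [0.4741, -0.0095, 0.1332]
tool_rot: [0.707, 0.708, -0.007, -0.009]
force: [0.3, -0.3, 0.8]
finger_gap: 1.003
```

```bash
python3 - <<'E'
from h import *
p=manip.sense();print(p['tcp_pos'],p['tool_rot'])
w=manip.snapshot('wrist');W=cam('wrist')
u=proj(W,(.474,-.015,.126))[0];print(u)
g=cv2.cvtColor(w,cv2.COLOR_BGR2GRAY)
cv2.imwrite('pics/sq1.png',w[150:400,100:460])
E
```

```text
[ 0.47405524 -0.00945596  0.13322985] [ 0.70650614  0.70761468 -0.00704211 -0.00899692]
[279.19774666 265.24880374]
```

View pics/sq1.png

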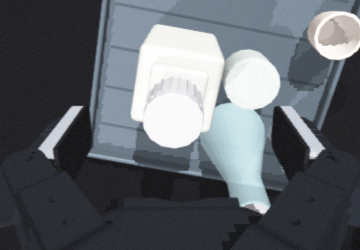

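Square cap top is at about (273,271), giving x≈0.471, y≈-0.018.

Call:
{"method": "send_rows", "body": {
  "commands": [
    {"delta_pos": [-0.3,-0.6,-1.2],"yaw": 0},
    {"delta_pos": [0,-0.4,-1.2],"yaw": 0},
    {"delta_pos": [0,0,-1.0],"yaw": 0},
    {"delta_pos": [0,0,0],"yaw": 0}
  ]
}}

```text
t: 10.42
tcp_pos: [0.4716, -0.0205, 0.0982]
tool_rot: [0.707, 0.708, -0.006, -0.008]
force: [-0.5, 0.1, -0.2]
finger_gap: 0.997
```

Well aligned. Close.

Call:
{"method": "send_rows", "body": {
  "commands": [
    {"delta_pos": [0,0,0],"yaw": 0},
    {"delta_pos": [0,0,0],"yaw": 0},
    {"delta_pos": [0,0,0],"yaw": 0},
    {"delta_pos": [0,0,0],"yaw": 0},
    {"delta_pos": [0,0,0],"yaw": 0},
    {"delta_pos": [0,0,0],"yaw": 0}
  ],
  "grip": 1
}}

```text
t: 11.18
tcp_pos: [0.4715, -0.0205, 0.0986]
tool_rot: [0.707, 0.708, -0.006, -0.008]
force: [-1.1, -0.2, -0.5]
finger_gap: 0.38
```

Call:
{"method": "send_rows", "body": {
  "commands": [
    {"delta_pos": [0,0,1],"yaw": 0},
    {"delta_pos": [0,0,2],"yaw": 0},
    {"delta_pos": [0,0,2.5],"yaw": 0},
    {"delta_pos": [0,0,2.5],"yaw": 0},
    {"delta_pos": [0,0,1],"yaw": 0},
    {"delta_pos": [0,0,0],"yaw": 0}
  ]
}}

```text
t: 11.92
tcp_pos: [0.4696, -0.0196, 0.1917]
tool_rot: [0.707, 0.708, -0.007, -0.009]
force: [0.5, 0.6, -3.3]
finger_gap: 0.381
```

Call:
{"method": "send_rows", "body": {
  "commands": [
    {"delta_pos": [-0.2,2,0],"yaw": 0},
    {"delta_pos": [-0.3,4,0],"yaw": 0},
    {"delta_pos": [-0.3,5,0],"yaw": 0},
    {"delta_pos": [-0.4,5,0],"yaw": 0},
    {"delta_pos": [-0.4,5,0],"yaw": 0},
    {"delta_pos": [-0.3,5,0],"yaw": 0},
    {"delta_pos": [-0.3,5,0],"yaw": 0},
    {"delta_pos": [-0.2,3.5,0],"yaw": 0},
    {"delta_pos": [0,1.5,0],"yaw": 0},
    {"delta_pos": [0,0,0],"yaw": 0}
  ]
}}

```text
t: 13.18
tcp_pos: [0.4388, 0.3483, 0.1805]
tool_rot: [0.708, 0.706, -0.015, -0.013]
force: [1.2, -0.9, -4.1]
finger_gap: 0.383
```

Call:
{"method": "send_rows", "body": {
  "commands": [
    {"delta_pos": [0,0.7,-2],"yaw": 0},
    {"delta_pos": [0,0.7,-2],"yaw": 0},
    {"delta_pos": [0,0,-1.5],"yaw": 0},
    {"delta_pos": [0,0,-1],"yaw": 0},
    {"delta_pos": [0,0,0],"yaw": 0}
  ]
}}

```text
t: 13.8
tcp_pos: [0.4393, 0.3555, 0.1124]
tool_rot: [0.71, 0.704, -0.018, -0.013]
force: [0.0, -0.4, -3.3]
finger_gap: 0.382
```

Call:
{"method": "send_rows", "body": {
  "commands": [
    {"delta_pos": [0,0.2,-0.8],"yaw": 0},
    {"delta_pos": [0,0.2,-0.5],"yaw": 0},
    {"delta_pos": [0,0,-0.4],"yaw": 0}
  ]
}}

```text
t: 14.18
tcp_pos: [0.4406, 0.3599, 0.0979]
tool_rot: [0.71, 0.704, -0.017, -0.012]
force: [-6.4, -4.3, 30.7]
finger_gap: 0.38
```

Call:
{"method": "send_rows", "body": {
  "commands": [
    {"delta_pos": [0,0,0.1],"yaw": 0},
    {"delta_pos": [0,0,0],"yaw": 0},
    {"delta_pos": [0,0,0],"yaw": 0},
    {"delta_pos": [0,0,0],"yaw": 0}
  ],
  "grip": -0.4
}}

```text
t: 14.68
tcp_pos: [0.442, 0.3612, 0.1008]
tool_rot: [0.709, 0.704, -0.014, -0.011]
force: [-0.2, -0.5, 0.6]
finger_gap: 0.7
```

Call:
{"method": "send_rows", "body": {
  "commands": [
    {"delta_pos": [0,0,2],"yaw": 0},
    {"delta_pos": [0,0,4],"yaw": 0},
    {"delta_pos": [0,0,3.5],"yaw": 0},
    {"delta_pos": [0,0,0],"yaw": 0},
    {"delta_pos": [0,0,0],"yaw": 0}
  ]
}}

```text
t: 15.3
tcp_pos: [0.4407, 0.3604, 0.1962]
tool_rot: [0.71, 0.704, -0.016, -0.012]
force: [0.5, 1.2, -1.0]
finger_gap: 0.699
```

Call:
{"method": "send_rows", "body": {
  "commands": [
    {"delta_pos": [0.8,-3,0.5],"yaw": 0},
    {"delta_pos": [1,-5.5,0.5],"yaw": 0},
    {"delta_pos": [1,-6,0.5],"yaw": 0},
    {"delta_pos": [1,-6,0],"yaw": 0},
    {"delta_pos": [1,-6,0],"yaw": 0},
    {"delta_pos": [1,-6,0],"yaw": 0},
    {"delta_pos": [1,-6,0],"yaw": 0},
    {"delta_pos": [0.8,-4,0],"yaw": 0},
    {"delta_pos": [0,-1.5,0],"yaw": 0},
    {"delta_pos": [0,0,0],"yaw": 0}
  ],
  "grip": -1
}}

```text
t: 16.55
tcp_pos: [0.5106, -0.0919, 0.1977]
tool_rot: [0.709, 0.705, -0.023, -0.021]
force: [0.4, 0.9, -0.2]
finger_gap: 1.0
```

```bash
python3 - <<'E'
from h import *
p=manip.sense();print(p['tcp_pos'],p['tool_rot'])
w=manip.snapshot('wrist');W=cam('wrist')
for q in [(.523,-.095,.124),(.533,-.095,.124),(.523,-.085,.124),(.5355,-.0304,.036)]: print(proj(W,q)[0])
cv2.imwrite('pics/fl1.png',w)
E
```

```text
[ 0.51058177 -0.09190266  0.19765209] [ 0.70850029  0.70503445 -0.02309125 -0.02050751]
[302.42755871 221.67657952]
[315.94255622 221.9024351 ]
[302.64286675 208.81711331]
[316.08604427 127.53930531]
```

View pics/fl1.png

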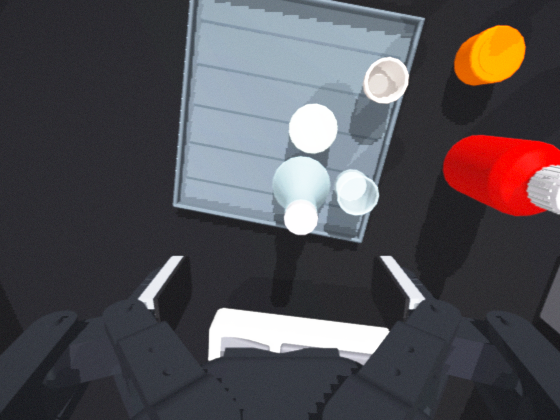

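Flask stopper at (300,218) gives (0.521,-0.092); tin at (313,129) gives about (0.533,-0.031). The tool has picked up ~0.06 rad of tilt from fast moves; I'll see whether slow rows relax it.

Call:
{"method": "send_rows", "body": {
  "commands": [
    {"delta_pos": [0.5,0,-0.5],"yaw": 0},
    {"delta_pos": [0.5,0,-0.5],"yaw": 0},
    {"delta_pos": [0,0,-0.5],"yaw": 0},
    {"delta_pos": [0,0,-0.5],"yaw": 0},
    {"delta_pos": [0,0,-0.5],"yaw": 0},
    {"delta_pos": [0,0,-0.5],"yaw": 0},
    {"delta_pos": [0,0,-0.5],"yaw": 0},
    {"delta_pos": [0,0,-0.5],"yaw": 0},
    {"delta_pos": [0,0,-0.5],"yaw": 0},
    {"delta_pos": [0,0,-0.5],"yaw": 0}
  ]
}}

```text
t: 17.85
tcp_pos: [0.5202, -0.0862, 0.1441]
tool_rot: [0.706, 0.708, -0.023, -0.022]
force: [-0.3, 0.2, 0.5]
finger_gap: 1.0
```

Call:
{"method": "send_rows", "body": {
  "commands": [
    {"delta_pos": [0,0,4],"yaw": 0},
    {"delta_pos": [0,0,4],"yaw": 0},
    {"delta_pos": [0,0,0],"yaw": 0}
  ]
}}

```text
t: 18.23
tcp_pos: [0.5194, -0.086, 0.2242]
tool_rot: [0.706, 0.707, -0.024, -0.023]
force: [-0.6, 0.2, 0.3]
finger_gap: 1.002
```

Call:
{"method": "send_rows", "body": {
  "commands": [
    {"delta_pos": [0,0,-4],"yaw": 0},
    {"delta_pos": [0,0,-4],"yaw": 0},
    {"delta_pos": [0,0,0],"yaw": 0}
  ]
}}

```text
t: 18.6
tcp_pos: [0.5189, -0.0859, 0.1416]
tool_rot: [0.706, 0.707, -0.024, -0.023]
force: [0.4, 0.4, 0.1]
finger_gap: 1.001
```

Call:
{"method": "send_rows", "body": {
  "commands": [
    {"delta_pos": [4,0,0],"yaw": 0},
    {"delta_pos": [4,0,0],"yaw": 0},
    {"delta_pos": [0,0,0],"yaw": 0}
  ]
}}

```text
t: 18.98
tcp_pos: [0.6004, -0.0859, 0.1429]
tool_rot: [0.706, 0.707, -0.024, -0.023]
force: [-0.5, -1.6, 0.9]
finger_gap: 1.0
```

Call:
{"method": "send_rows", "body": {
  "commands": [
    {"delta_pos": [-4,0,0],"yaw": 0},
    {"delta_pos": [-4,0,0],"yaw": 0},
    {"delta_pos": [0,0,0],"yaw": 0}
  ]
}}

```text
t: 19.35
tcp_pos: [0.5168, -0.0853, 0.1445]
tool_rot: [0.706, 0.708, -0.024, -0.024]
force: [0.4, 0.1, 0.4]
finger_gap: 1.001
```

Call:
{"method": "send_rows", "body": {
  "commands": [
    {"delta_pos": [0.3,-0.7,-1.5],"yaw": 0},
    {"delta_pos": [0.1,-0.1,-2],"yaw": 0},
    {"delta_pos": [0,-0.1,-1.5],"yaw": 0},
    {"delta_pos": [0,0,-1],"yaw": 0},
    {"delta_pos": [0,0,0],"yaw": 0}
  ]
}}

```text
t: 19.98
tcp_pos: [0.5248, -0.0969, 0.0818]
tool_rot: [0.706, 0.708, -0.023, -0.021]
force: [-0.7, 0.3, 0.5]
finger_gap: 1.0
```

Call:
{"method": "send_rows", "body": {
  "commands": [
    {"delta_pos": [-0.5,0.4,0],"yaw": 0},
    {"delta_pos": [0,0,0],"yaw": 0}
  ]
}}

```text
t: 20.23
tcp_pos: [0.5197, -0.0926, 0.0821]
tool_rot: [0.706, 0.708, -0.023, -0.021]
force: [-0.3, -0.3, -0.1]
finger_gap: 1.004
```

```bash
python3 - <<'E'
from h import *
p=manip.sense();print(p['tcp_pos'])
w=manip.snapshot('wrist');cv2.imwrite('pics/fl2.png',w[150:400,100:460])
E
```

```text
[ 0.51974546 -0.09262366  0.08214358]
```

View pics/fl2.png

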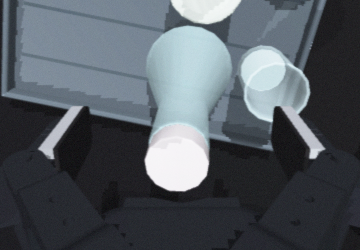

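Stopper is centred between the fingers. Close and lift.

Call:
{"method": "send_rows", "body": {
  "commands": [
    {"delta_pos": [0,0,0],"yaw": 0},
    {"delta_pos": [0,0,0],"yaw": 0},
    {"delta_pos": [0,0,0],"yaw": 0},
    {"delta_pos": [0,0,0],"yaw": 0},
    {"delta_pos": [0,0,0],"yaw": 0},
    {"delta_pos": [0,0,0],"yaw": 0},
    {"delta_pos": [0,0,0],"yaw": 0}
  ],
  "grip": 1
}}

```text
t: 21.15
tcp_pos: [0.5222, -0.0933, 0.084]
tool_rot: [0.706, 0.708, -0.022, -0.018]
force: [0.8, 0.7, 1.7]
finger_gap: 0.29
```

Call:
{"method": "send_rows", "body": {
  "commands": [
    {"delta_pos": [0,0,1],"yaw": 0},
    {"delta_pos": [0,0,2],"yaw": 0},
    {"delta_pos": [0,0,2.5],"yaw": 0},
    {"delta_pos": [0,0,2.5],"yaw": 0},
    {"delta_pos": [0,0,1.5],"yaw": 0},
    {"delta_pos": [0,0,0],"yaw": 0}
  ]
}}

```text
t: 21.9
tcp_pos: [0.5181, -0.0923, 0.1809]
tool_rot: [0.706, 0.708, -0.024, -0.022]
force: [-0.2, -0.2, -3.8]
finger_gap: 0.293
```

Call:
{"method": "send_rows", "body": {
  "commands": [
    {"delta_pos": [0.3,1.2,0],"yaw": 0},
    {"delta_pos": [0.6,2.5,0],"yaw": 0},
    {"delta_pos": [0.6,2.5,0],"yaw": 0},
    {"delta_pos": [0.6,2.5,0],"yaw": 0},
    {"delta_pos": [0.6,2.5,0],"yaw": 0},
    {"delta_pos": [0.6,2.5,0],"yaw": 0},
    {"delta_pos": [0.6,2.5,0],"yaw": 0},
    {"delta_pos": [0.6,2.5,0],"yaw": 0},
    {"delta_pos": [0.6,2.5,0],"yaw": 0}
  ]
}}

```text
t: 23.02
tcp_pos: [0.563, 0.1321, 0.171]
tool_rot: [0.706, 0.707, -0.03, -0.031]
force: [-0.5, 0.6, -2.5]
finger_gap: 0.289
```

Call:
{"method": "send_rows", "body": {
  "commands": [
    {"delta_pos": [0.6,2.5,0],"yaw": 0},
    {"delta_pos": [0.6,2.5,0],"yaw": 0},
    {"delta_pos": [0.6,2.5,0],"yaw": 0},
    {"delta_pos": [0.6,2.5,0],"yaw": 0},
    {"delta_pos": [0.6,2.5,0],"yaw": 0},
    {"delta_pos": [0.6,2.5,0],"yaw": 0},
    {"delta_pos": [0.6,2.5,0],"yaw": 0},
    {"delta_pos": [0.3,1,0],"yaw": 0},
    {"delta_pos": [0,0,0],"yaw": 0}
  ]
}}

```text
t: 24.15
tcp_pos: [0.598, 0.3306, 0.1565]
tool_rot: [0.703, 0.709, -0.041, -0.038]
force: [0.5, 0.0, -2.8]
finger_gap: 0.287
```

Call:
{"method": "send_rows", "body": {
  "commands": [
    {"delta_pos": [0.9,0,-1],"yaw": 0},
    {"delta_pos": [0.9,0,-2],"yaw": 0},
    {"delta_pos": [0,0,-2],"yaw": 0},
    {"delta_pos": [0,0,-1],"yaw": 0},
    {"delta_pos": [0,0,0],"yaw": 0}
  ]
}}

```text
t: 24.78
tcp_pos: [0.6158, 0.3265, 0.0895]
tool_rot: [0.705, 0.707, -0.044, -0.039]
force: [0.2, 0.1, -3.5]
finger_gap: 0.289
```

Call:
{"method": "send_rows", "body": {
  "commands": [
    {"delta_pos": [0,0,-0.5],"yaw": 0},
    {"delta_pos": [0,0,-0.4],"yaw": 0}
  ]
}}

```text
t: 25.02
tcp_pos: [0.6165, 0.3272, 0.0843]
tool_rot: [0.705, 0.707, -0.043, -0.039]
force: [-6.0, -1.5, 19.7]
finger_gap: 0.285
```

Call:
{"method": "send_rows", "body": {
  "commands": [
    {"delta_pos": [0,0,0.1],"yaw": 0},
    {"delta_pos": [0,0,0],"yaw": 0},
    {"delta_pos": [0,0,0],"yaw": 0},
    {"delta_pos": [0,0,0],"yaw": 0}
  ],
  "grip": -0.25
}}

```text
t: 25.52
tcp_pos: [0.6183, 0.3282, 0.0889]
tool_rot: [0.705, 0.708, -0.04, -0.038]
force: [-1.2, -0.7, 0.2]
finger_gap: 0.632
```

Call:
{"method": "send_rows", "body": {
  "commands": [
    {"delta_pos": [0,0,2],"yaw": 0},
    {"delta_pos": [0,0,4],"yaw": 0},
    {"delta_pos": [0,0,4],"yaw": 0},
    {"delta_pos": [0,0,2],"yaw": 0},
    {"delta_pos": [0,0,0],"yaw": 0}
  ]
}}

```text
t: 26.15
tcp_pos: [0.6187, 0.3283, 0.2172]
tool_rot: [0.705, 0.708, -0.038, -0.037]
force: [0.9, 0.3, 0.3]
finger_gap: 0.627
```

```bash
python3 - <<'E'
from h import *
p=manip.sense();print(p['tcp_pos'],p['q'],p['tool_rot'])
im=manip.snapshot('side');np.savez('m3.npz',a=0)
cv2.imwrite('pics/m3.png',cv2.resize(im[60:200,150:310],None,fx=4,fy=4,interpolation=cv2.INTER_CUBIC))
E
```

```text
[0.61871668 0.3282765  0.21724688] [0.31537325 0.689008   1.15565544 0.03140333 1.39852612 0.30421362] [ 0.70462642  0.70759418 -0.03812465 -0.03685914]
```

View pics/m3.png

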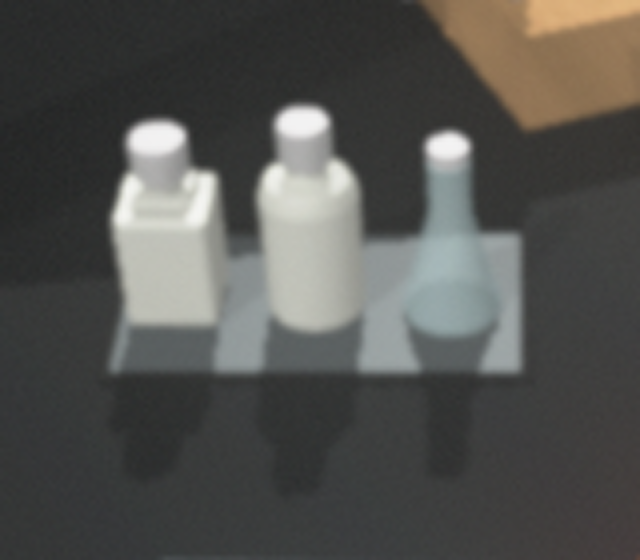

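All three stand upright on the mat: square (160), round (310) and flask (450) in the crop. To cancel the accumulated tilt, I'll turn the wrist ~2.4 rad (which flips the tilt), traverse, then turn back to the tin yaw.

Call:
{"method": "send_rows", "body": {
  "commands": [
    {"delta_pos": [0,0,0],"yaw": 0.18},
    {"delta_pos": [0,0,0],"yaw": 0.18},
    {"delta_pos": [0,0,0],"yaw": 0.18},
    {"delta_pos": [0,0,0],"yaw": 0.18},
    {"delta_pos": [0,0,0],"yaw": 0.18},
    {"delta_pos": [0,0,0],"yaw": 0.18},
    {"delta_pos": [0,0,0],"yaw": 0.18},
    {"delta_pos": [0,0,0],"yaw": 0.18},
    {"delta_pos": [0,0,0],"yaw": 0.18},
    {"delta_pos": [0,0,0],"yaw": 0.18}
  ]
}}

```text
t: 27.45
tcp_pos: [0.6105, 0.3246, 0.2005]
tool_rot: [-0.146, 0.987, -0.064, 0.002]
force: [-0.6, -1.6, -0.1]
finger_gap: 0.625
```

```bash
python3 - <<'E'
from h import *
p=manip.sense();print(p['tcp_pos'],p['q']);M=R.from_quat(p['tool_rot']).as_matrix();print(M[:,2],M[:,1])
E
```

```text
[0.61054485 0.32459963 0.20053807] [ 0.38142603  0.67060646  1.24579232 -0.13160136  1.2542958  -1.44015055]
[ 0.02199742 -0.12553745 -0.99184498] [-0.28801747  0.94922904 -0.1265313 ]
```

Call:
{"method": "send_rows", "body": {
  "commands": [
    {"delta_pos": [0,0,0.3],"yaw": 0.18},
    {"delta_pos": [0,0,0.3],"yaw": 0.18},
    {"delta_pos": [0,0,0.3],"yaw": 0.18},
    {"delta_pos": [0,0,0.3],"yaw": 0.18},
    {"delta_pos": [0,-1.5,0],"yaw": 0.1},
    {"delta_pos": [-0.3,-2.5,0.1],"yaw": 0},
    {"delta_pos": [-0.3,-2.5,0.1],"yaw": 0},
    {"delta_pos": [-0.3,-2.5,0.1],"yaw": 0},
    {"delta_pos": [-0.3,-2.5,0.1],"yaw": 0},
    {"delta_pos": [-0.3,-2.5,0.1],"yaw": 0}
  ]
}}

```text
t: 28.7
tcp_pos: [0.5851, 0.1799, 0.202]
tool_rot: [-0.542, 0.838, -0.056, 0.014]
force: [0.8, 0.2, -0.2]
finger_gap: 0.624
```

```bash
cat > st.py <<'E'
from h import *
p=manip.sense();print(p['tcp_pos'].round(4) if hasattr(p['tcp_pos'],'round') else p['tcp_pos'],np.round(p['q'],2));M=R.from_quat(p['tool_rot']).as_matrix();print(M[:,2].round(3),np.degrees(np.arctan2(M[1,1],M[0,1])))
E
python3 st.py
```

```text
[0.5851 0.1799 0.202 ] [ 0.16  0.53  1.54 -0.11  1.01 -2.5 ]
[ 0.084 -0.079 -0.993] 155.91221069607676
```

Call:
{"method": "send_rows", "body": {
  "commands": [
    {"delta_pos": [-0.6,-2.5,0.1],"yaw": 0},
    {"delta_pos": [-0.6,-2.5,0.1],"yaw": 0},
    {"delta_pos": [-0.6,-2.5,0.1],"yaw": 0},
    {"delta_pos": [-0.6,-2.5,0.1],"yaw": 0},
    {"delta_pos": [-0.6,-2.5,0.1],"yaw": 0},
    {"delta_pos": [-0.6,-2.5,0.1],"yaw": 0},
    {"delta_pos": [-0.6,-2.5,0.1],"yaw": 0},
    {"delta_pos": [-0.3,-1.5,0.1],"yaw": 0},
    {"delta_pos": [0,0,0],"yaw": 0}
  ]
}}

```text
t: 29.82
tcp_pos: [0.5312, -0.0138, 0.2]
tool_rot: [-0.539, 0.841, -0.052, 0.003]
force: [-0.5, -0.3, 0.3]
finger_gap: 0.623
```

```bash
python3 st.py
```

```text
[ 0.5312 -0.0138  0.2   ] [-0.2   0.42  1.75 -0.09  0.9  -2.85]
[ 0.062 -0.085 -0.995] 155.49719646604206
```

Call:
{"method": "send_rows", "body": {
  "commands": [
    {"delta_pos": [0,0,0.1],"yaw": -0.18},
    {"delta_pos": [0,0,0.1],"yaw": -0.18},
    {"delta_pos": [0,0,0.1],"yaw": -0.18},
    {"delta_pos": [0,0,0.1],"yaw": -0.18},
    {"delta_pos": [0,0,0.1],"yaw": -0.18},
    {"delta_pos": [0,0,0.1],"yaw": -0.18},
    {"delta_pos": [0,0,0],"yaw": -0.15},
    {"delta_pos": [0,0,0],"yaw": 0}
  ]
}}

```text
t: 30.82
tcp_pos: [0.5314, -0.0052, 0.2035]
tool_rot: [0.06, 0.997, -0.042, -0.029]
force: [-0.3, -0.2, -0.5]
finger_gap: 0.62
```

```bash
python3 st.py
```

```text
[ 0.5314 -0.0052  0.2035] [-0.17  0.46  1.65 -0.1   1.07 -1.57]
[-0.063 -0.08  -0.995] 83.21533911303294
```

Call:
{"method": "send_rows", "body": {
  "commands": [
    {"delta_pos": [0,-1,-3],"yaw": 0},
    {"delta_pos": [0,-1,-3],"yaw": 0},
    {"delta_pos": [0,-0.7,-2],"yaw": 0},
    {"delta_pos": [0,0,0],"yaw": 0},
    {"delta_pos": [0,0,0],"yaw": 0}
  ],
  "grip": -1
}}

```text
t: 31.45
tcp_pos: [0.5325, -0.0294, 0.1221]
tool_rot: [0.052, 0.997, -0.042, -0.027]
force: [-0.5, 0.5, 0.3]
finger_gap: 1.005
```

```bash
python3 st.py; python3 - <<'E'
from h import *
W=cam('wrist');w=manip.snapshot('wrist')
for q in [(.534,-.032,.036),(.544,-.032,.036),(.534,-.022,.036)]: print(proj(W,q)[0])
cv2.imwrite('pics/tin1.png',w)
E
```

```text
[ 0.5325 -0.0294  0.1221] [-0.21  0.58  1.72 -0.12  0.88 -1.6 ]
[-0.059 -0.08  -0.995] 84.11795155473969
[286.55332319 217.14458671]
[287.79278967 229.27068317]
[299.24969378 216.17241763]
```

View pics/tin1.png

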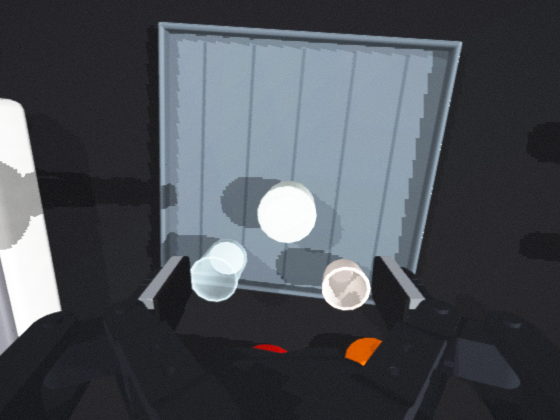

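The tin lid is at (287,213), giving (0.531,-0.032), clear of the beaker and crucible. Descend.

Call:
{"method": "send_rows", "body": {
  "commands": [
    {"delta_pos": [-0.2,-0.3,-2.5],"yaw": 0},
    {"delta_pos": [0,-0.1,-2.5],"yaw": 0},
    {"delta_pos": [0,0,-2],"yaw": 0},
    {"delta_pos": [0,0,-1],"yaw": 0},
    {"delta_pos": [0,0,0],"yaw": 0}
  ]
}}

```text
t: 32.12
tcp_pos: [0.5353, -0.0325, 0.0458]
tool_rot: [0.05, 0.998, -0.043, -0.021]
force: [-0.4, 0.8, -0.2]
finger_gap: 1.004
```

Call:
{"method": "send_rows", "body": {
  "commands": [
    {"delta_pos": [-0.5,-0.1,-1],"yaw": 0},
    {"delta_pos": [-0.2,0,-1],"yaw": 0},
    {"delta_pos": [0,0,-0.8],"yaw": 0},
    {"delta_pos": [0,0,-0.4],"yaw": 0}
  ]
}}

```text
t: 32.62
tcp_pos: [0.5292, -0.0337, 0.0138]
tool_rot: [0.05, 0.998, -0.043, -0.019]
force: [-0.0, 0.1, 0.6]
finger_gap: 0.997
```

Call:
{"method": "send_rows", "body": {
  "commands": [
    {"delta_pos": [0,0,-0.5],"yaw": 0},
    {"delta_pos": [0,0,0],"yaw": 0}
  ]
}}

```text
t: 32.88
tcp_pos: [0.5291, -0.0337, 0.008]
tool_rot: [0.05, 0.998, -0.043, -0.019]
force: [0.2, -0.4, 0.5]
finger_gap: 1.002
```

Call:
{"method": "send_rows", "body": {
  "commands": [
    {"delta_pos": [0,0,0],"yaw": 0},
    {"delta_pos": [0,0,0],"yaw": 0},
    {"delta_pos": [0,0,0],"yaw": 0},
    {"delta_pos": [0,0,0],"yaw": 0},
    {"delta_pos": [0,0,0],"yaw": 0}
  ],
  "grip": 1,
  "force": 30
}}

```text
t: 33.5
tcp_pos: [0.5296, -0.0338, 0.0089]
tool_rot: [0.05, 0.998, -0.043, -0.018]
force: [0.6, -0.2, -0.4]
finger_gap: 0.533
```

Call:
{"method": "send_rows", "body": {
  "commands": [
    {"delta_pos": [0,0,1],"yaw": 0},
    {"delta_pos": [0,0,2.5],"yaw": 0},
    {"delta_pos": [0,0,3],"yaw": 0},
    {"delta_pos": [0,0,3],"yaw": 0},
    {"delta_pos": [0,0,3],"yaw": 0},
    {"delta_pos": [0,0,1.5],"yaw": 0},
    {"delta_pos": [0,0,0],"yaw": 0}
  ]
}}

```text
t: 34.38
tcp_pos: [0.5284, -0.0334, 0.1548]
tool_rot: [0.05, 0.998, -0.043, -0.019]
force: [-0.1, 0.3, -0.2]
finger_gap: 0.536
```

Call:
{"method": "send_rows", "body": {
  "commands": [
    {"delta_pos": [0.3,-2,0],"yaw": 0},
    {"delta_pos": [0.5,-4.5,0],"yaw": 0},
    {"delta_pos": [0.6,-5,0],"yaw": 0},
    {"delta_pos": [0.6,-5,0],"yaw": 0},
    {"delta_pos": [0.6,-5,0],"yaw": 0},
    {"delta_pos": [0.6,-4,0],"yaw": 0},
    {"delta_pos": [0.3,-2,0],"yaw": 0},
    {"delta_pos": [0,0,0],"yaw": 0}
  ]
}}

```text
t: 35.38
tcp_pos: [0.5572, -0.3231, 0.1431]
tool_rot: [0.05, 0.998, -0.04, -0.027]
force: [-0.6, 0.7, 0.0]
finger_gap: 0.54
```

```bash
python3 st.py; python3 - <<'E'
from h import *
W=cam('wrist');w=manip.snapshot('wrist')
for q in [(.572,-.357,.073),(.582,-.357,.073),(.572,-.347,.073)]: print(proj(W,q)[0])
np.savez('p1.npz',K=W[0],W=W[1])
cv2.imwrite('pics/pan1.png',w)
E
```

```text
[ 0.5572 -0.3231  0.1431] [-0.65  0.66  1.45 -0.11  1.03 -2.07]
[-0.057 -0.076 -0.995] 84.36055796740675
[245.26704651 242.64597216]
[246.89663082 255.01248893]
[258.3026616  241.78903503]
```

View pics/pan1.png

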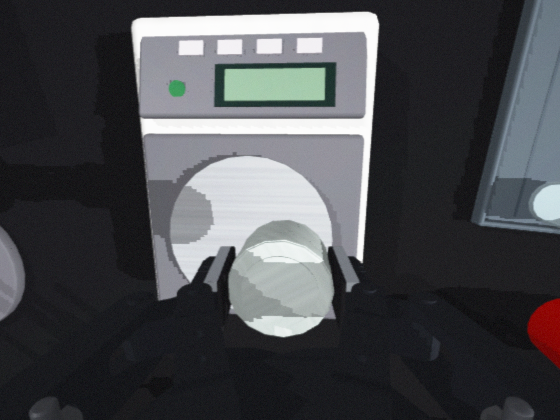

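```bash
python3 - <<'E'
from h import *
d=np.load('p1.npz');W=(d['K'],d['W'])
from scipy.optimize import least_squares
pts=[(247,155),(170,225),(332,222),(196,172),(305,176),(185,275)]
P=np.array([back(W,p,.073)[:2] for p in pts]);print(P.round(4).tolist())
f=least_squares(lambda c:np.hypot(*(P-c[:2]).T)-.062,[.57,-.357]);print(f.x,(f.fun*1e3).round(1))
f=least_squares(lambda c:np.hypot(*(P-c[:2]).T)-c[2],[.57,-.357,.062]);print(f.x)
# balance body corners on top housing
print([back(W,p,.06)[:2].round(3).tolist() for p in [(133,20),(378,13)]])
print('tin lid',back(W,(281,288),.143+.027))
E
```

```text
[[0.5071, -0.3475], [0.5539, -0.4131], [0.5606, -0.2914], [0.5158, -0.3863], [0.5255, -0.3081], [0.5956, -0.4085]]
[ 0.56849428 -0.35291743] [-0.4 -0.1  0.   0.4  0.1 -0.1]
[ 0.56844937 -0.35293011  0.06195744]
[[0.408, -0.419], [0.425, -0.252]]
tin lid [ 0.55906419 -0.3204826   0.17      ]
```

Pan circle fits to 0.4 mm: centre (0.5685,-0.353). Move over it and lower.

Call:
{"method": "send_rows", "body": {
  "commands": [
    {"delta_pos": [0.5,-1.5,0],"yaw": 0},
    {"delta_pos": [0.5,-1.5,-1],"yaw": 0},
    {"delta_pos": [0,0,-1.5],"yaw": 0},
    {"delta_pos": [0,0,-1.5],"yaw": 0},
    {"delta_pos": [0,0,0],"yaw": 0}
  ]
}}

```text
t: 36.05
tcp_pos: [0.5669, -0.3483, 0.0989]
tool_rot: [0.047, 0.998, -0.037, -0.029]
force: [0.4, -0.1, -0.4]
finger_gap: 0.533
```

Call:
{"method": "send_rows", "body": {
  "commands": [
    {"delta_pos": [0,-0.7,-0.7],"yaw": 0},
    {"delta_pos": [0,0,-0.6],"yaw": 0},
    {"delta_pos": [0,0,0],"yaw": 0}
  ]
}}

```text
t: 36.42
tcp_pos: [0.5671, -0.3554, 0.0851]
tool_rot: [0.047, 0.998, -0.038, -0.029]
force: [0.0, -0.3, -0.5]
finger_gap: 0.535
```

Call:
{"method": "send_rows", "body": {
  "commands": [
    {"delta_pos": [0,0,-0.4],"yaw": 0},
    {"delta_pos": [0,0,-0.3],"yaw": 0}
  ]
}}

```text
t: 36.67
tcp_pos: [0.5675, -0.3557, 0.0786]
tool_rot: [0.047, 0.998, -0.038, -0.028]
force: [0.1, -0.5, -0.9]
finger_gap: 0.534
```

Call:
{"method": "send_rows", "body": {
  "commands": [
    {"delta_pos": [0,0,-0.2],"yaw": 0}
  ]
}}

```text
t: 36.8
tcp_pos: [0.5673, -0.3558, 0.0776]
tool_rot: [0.047, 0.998, -0.038, -0.029]
force: [-3.3, 1.7, 11.8]
finger_gap: 0.537
```

Contact. Release and lift.

Call:
{"method": "send_rows", "body": {
  "commands": [
    {"delta_pos": [0,0,0],"yaw": 0},
    {"delta_pos": [0,0,0],"yaw": 0},
    {"delta_pos": [0,0,0],"yaw": 0},
    {"delta_pos": [0,0,0],"yaw": 0}
  ],
  "grip": -0.7
}}

```text
t: 37.3
tcp_pos: [0.5679, -0.3561, 0.0782]
tool_rot: [0.047, 0.998, -0.039, -0.028]
force: [0.6, -0.0, 0.6]
finger_gap: 0.851
```

Call:
{"method": "send_rows", "body": {
  "commands": [
    {"delta_pos": [0,0,1.5],"yaw": 0},
    {"delta_pos": [0,0,4],"yaw": 0},
    {"delta_pos": [0,0,4],"yaw": 0},
    {"delta_pos": [0,0,3],"yaw": 0},
    {"delta_pos": [0,0,0],"yaw": 0}
  ]
}}

```text
t: 37.92
tcp_pos: [0.568, -0.3561, 0.2104]
tool_rot: [0.047, 0.998, -0.039, -0.027]
force: [0.8, 0.4, 0.1]
finger_gap: 0.85
```

```bash
python3 st.py; python3 - <<'E'
from h import *
W=cam('wrist');w=manip.snapshot('wrist');g=cv2.cvtColor(w,cv2.COLOR_BGR2GRAY)
c=proj(W,(.5685,-.353,.105))[0];e=proj(W,(.5685,-.330,.105))[0];r=np.hypot(*(e-c));print(c,r)
x0,y0=int(c[0])-70,int(c[1])-70
h=cv2.HoughCircles(cv2.GaussianBlur(g[max(y0,0):y0+140,x0:x0+140],(3,3),0),cv2.HOUGH_GRADIENT,1,5,param1=80,param2=12,minRadius=int(r*.9),maxRadius=int(r*1.1))
if h is not None:
  for k in h[0][:4]: print(k,back(W,(k[0]+x0,k[1]+max(y0,0)),.105))
cv2.imwrite('pics/pan2.png',w)
E
```

```text
[ 0.568  -0.3561  0.2104] [-0.68  0.62  1.32 -0.1   1.2  -2.12]
[-0.057 -0.076 -0.995] 84.75317605746179
[294.24336533 209.39178776] 27.47114267411857
[71.5 72.5 25. ] [ 0.57040638 -0.35209067  0.105     ]
[66.5 70.5 29.4] [ 0.56836869 -0.35616255  0.105     ]
```

Tin measured on the pan at about (0.570,-0.353), within 3 mm of centre. Now traverse to the mat while turning the wrist so the traverse takes tilt out.

Call:
{"method": "send_rows", "body": {
  "commands": [
    {"delta_pos": [0,1,0.2],"yaw": -0.185},
    {"delta_pos": [0,1,0.2],"yaw": -0.185},
    {"delta_pos": [0,1,0.2],"yaw": -0.185},
    {"delta_pos": [0,1,0.2],"yaw": -0.185},
    {"delta_pos": [0,1,0.2],"yaw": -0.185},
    {"delta_pos": [0,1,0.2],"yaw": -0.185},
    {"delta_pos": [0,1,0.2],"yaw": -0.185},
    {"delta_pos": [0,1,0.2],"yaw": -0.185},
    {"delta_pos": [0,1,0.2],"yaw": -0.185},
    {"delta_pos": [0,1,0.2],"yaw": -0.185}
  ]
}}

```text
t: 39.22
tcp_pos: [0.5582, -0.2463, 0.2119]
tool_rot: [0.832, 0.551, 0.006, -0.061]
force: [0.2, -0.1, 0.2]
finger_gap: 0.851
```

Call:
{"method": "send_rows", "body": {
  "commands": [
    {"delta_pos": [0,1,0.2],"yaw": -0.185},
    {"delta_pos": [0,1,0.2],"yaw": -0.185},
    {"delta_pos": [0,1,0.2],"yaw": -0.185},
    {"delta_pos": [0,1,0.2],"yaw": -0.185},
    {"delta_pos": [0,1,0.2],"yaw": -0.185},
    {"delta_pos": [0,1,0.2],"yaw": -0.185},
    {"delta_pos": [0,1,0.2],"yaw": -0.185},
    {"delta_pos": [0,1,0.2],"yaw": -0.185},
    {"delta_pos": [0,1,0.2],"yaw": -0.185},
    {"delta_pos": [0,1,0.2],"yaw": -0.185}
  ]
}}

```text
t: 40.48
tcp_pos: [0.5478, -0.1378, 0.216]
tool_rot: [0.936, -0.345, 0.046, -0.044]
force: [0.5, 0.7, 0.1]
finger_gap: 0.853
```

```bash
python3 st.py
```

```text
[ 0.5478 -0.1378  0.216 ] [-0.5   0.43  1.68  0.12  0.96  1.71]
[ 0.116  0.051 -0.992] -130.31429383180333
```

Call:
{"method": "send_rows", "body": {
  "commands": [
    {"delta_pos": [0.4,1.8,0.15],"yaw": 0},
    {"delta_pos": [0.4,1.8,0.15],"yaw": 0},
    {"delta_pos": [0.4,1.8,0.15],"yaw": 0},
    {"delta_pos": [0.4,1.8,0.15],"yaw": 0},
    {"delta_pos": [0.4,1.8,0.15],"yaw": 0},
    {"delta_pos": [0.4,1.8,0.15],"yaw": 0},
    {"delta_pos": [0.4,1.8,0.15],"yaw": 0},
    {"delta_pos": [0.4,1.8,0.15],"yaw": 0},
    {"delta_pos": [0.4,1.8,0.15],"yaw": 0},
    {"delta_pos": [0.4,1.8,0.15],"yaw": 0}
  ]
}}

```text
t: 41.72
tcp_pos: [0.5768, 0.051, 0.2159]
tool_rot: [0.936, -0.348, 0.029, -0.043]
force: [-0.4, 0.7, -0.6]
finger_gap: 0.848
```

Call:
{"method": "send_rows", "body": {
  "commands": [
    {"delta_pos": [0.4,1.8,0.15],"yaw": 0},
    {"delta_pos": [0.4,1.8,0.15],"yaw": 0},
    {"delta_pos": [0.4,1.8,0.15],"yaw": 0},
    {"delta_pos": [0.4,1.8,0.15],"yaw": 0},
    {"delta_pos": [0.4,1.8,0.15],"yaw": 0},
    {"delta_pos": [0.4,1.8,0.15],"yaw": 0},
    {"delta_pos": [0.4,1.8,0.15],"yaw": 0},
    {"delta_pos": [0.4,1.8,0.15],"yaw": 0},
    {"delta_pos": [0.2,1,0],"yaw": 0}
  ]
}}

```text
t: 42.85
tcp_pos: [0.6113, 0.2159, 0.2262]
tool_rot: [0.936, -0.348, 0.027, -0.042]
force: [0.6, -0.8, -0.1]
finger_gap: 0.852
```

```bash
python3 st.py
```

```text
[0.6113 0.2159 0.2262] [0.14 0.53 1.45 0.06 1.07 2.4 ]
[ 0.079  0.061 -0.995] -130.68105637396283
```

Tilt is now ~0.1 rad but stable; since pick and place share it, placing by displacement is safe. Approach the flask.

Call:
{"method": "send_rows", "body": {
  "commands": [
    {"delta_pos": [0.1,3,0],"yaw": 0},
    {"delta_pos": [0.1,3.5,0],"yaw": 0},
    {"delta_pos": [0,2.5,-1],"yaw": 0},
    {"delta_pos": [0,1.5,-2],"yaw": 0},
    {"delta_pos": [0,0,-2],"yaw": 0},
    {"delta_pos": [0,0,0],"yaw": 0}
  ]
}}

```text
t: 43.6
tcp_pos: [0.6129, 0.3249, 0.1723]
tool_rot: [0.936, -0.348, 0.026, -0.041]
force: [0.3, -1.2, 0.2]
finger_gap: 0.848
```

```bash
python3 st.py; python3 - <<'E'
from h import *
W=cam('wrist');w=manip.snapshot('wrist');cv2.imwrite('pics/f3.png',w)
hsv=cv2.cvtColor(w,cv2.COLOR_BGR2HSV);m=((hsv[...,2]>225)&(hsv[...,1]<25)).astype(np.uint8)
n,l,s,c=cv2.connectedComponentsWithStats(m)
for i in range(1,n):
    if s[i,4]>150: print(s[i].tolist(),c[i].round(1),back(W,c[i],.123)[:2].round(4))
for q in [(.613,.3285,.123),(.526,.3465,.137),(.440,.362,.125)]: print(proj(W,q)[0])
E
```

```text
[0.6129 0.3249 0.1723] [0.31 0.65 1.38 0.04 1.02 2.58]
[ 0.077  0.058 -0.995] -130.73094356277957
[73, 0, 121, 98, 10097] [132.5  44.1] [0.7617 0.3223]
[268, 181, 43, 69, 1198] [288.7 227.8] [0.6146 0.3245]
[305, 247, 67, 88, 2173] [327.7 295.4] [0.5595 0.3354]
[0, 287, 19, 48, 467] [  5.8 306.3] [0.7058 0.5427]
[326, 330, 41, 31, 832] [346.6 342.4] [0.5213 0.3485]
[285.67452243 233.19931835]
[346.98188898 350.38623804]
[398.53252871 425.99120176]
```

Call:
{"method": "send_rows", "body": {
  "commands": [
    {"delta_pos": [0.1,0.1,-2.5],"yaw": 0},
    {"delta_pos": [0,0,-2.5],"yaw": 0},
    {"delta_pos": [0,0,-2],"yaw": 0},
    {"delta_pos": [0,0,-0.8],"yaw": 0},
    {"delta_pos": [0,0,0],"yaw": 0}
  ]
}}

```text
t: 44.28
tcp_pos: [0.6192, 0.3249, 0.0983]
tool_rot: [0.935, -0.35, 0.031, -0.044]
force: [0.5, -0.1, 0.5]
finger_gap: 0.85
```

Call:
{"method": "send_rows", "body": {
  "commands": [
    {"delta_pos": [-0.4,0.2,-0.6],"yaw": 0},
    {"delta_pos": [-0.1,0,-0.4],"yaw": 0},
    {"delta_pos": [0,0,0],"yaw": 0}
  ]
}}

```text
t: 44.65
tcp_pos: [0.6152, 0.3274, 0.0902]
tool_rot: [0.935, -0.35, 0.032, -0.045]
force: [0.4, -0.5, 0.5]
finger_gap: 0.848
```

Call:
{"method": "send_rows", "body": {
  "commands": [
    {"delta_pos": [0,0,0],"yaw": 0},
    {"delta_pos": [0,0,0],"yaw": 0},
    {"delta_pos": [0,0,0],"yaw": 0},
    {"delta_pos": [0,0,0],"yaw": 0},
    {"delta_pos": [0,0,0],"yaw": 0},
    {"delta_pos": [0,0,0],"yaw": 0},
    {"delta_pos": [0,0,0],"yaw": 0}
  ],
  "grip": 1,
  "force": 50
}}

```text
t: 45.52
tcp_pos: [0.614, 0.326, 0.0918]
tool_rot: [0.936, -0.349, 0.032, -0.043]
force: [-0.3, -0.8, 2.2]
finger_gap: 0.291
```

```bash
python3 st.py
```

```text
[0.614  0.326  0.0918] [0.32 0.75 1.44 0.04 0.85 2.58]
[ 0.089  0.059 -0.994] -130.83181355523786
```

Call:
{"method": "send_rows", "body": {
  "commands": [
    {"delta_pos": [0,0,1],"yaw": 0},
    {"delta_pos": [0,0,2],"yaw": 0},
    {"delta_pos": [0,0,2.5],"yaw": 0},
    {"delta_pos": [0,0,2.5],"yaw": 0},
    {"delta_pos": [0,0,1.5],"yaw": 0},
    {"delta_pos": [0,0,0],"yaw": 0}
  ]
}}

```text
t: 46.28
tcp_pos: [0.6143, 0.327, 0.1924]
tool_rot: [0.935, -0.349, 0.032, -0.045]
force: [-0.1, -0.5, -2.9]
finger_gap: 0.29
```

Call:
{"method": "send_rows", "body": {
  "commands": [
    {"delta_pos": [-0.4,-2,0.1],"yaw": 0},
    {"delta_pos": [-0.9,-4,0.1],"yaw": 0},
    {"delta_pos": [-1.1,-5,0.1],"yaw": 0},
    {"delta_pos": [-1.1,-5,0.1],"yaw": 0},
    {"delta_pos": [-1.1,-5,0.1],"yaw": 0},
    {"delta_pos": [-1.1,-5,0.1],"yaw": 0},
    {"delta_pos": [-1.1,-5,0.1],"yaw": 0},
    {"delta_pos": [-1.1,-4.5,0.1],"yaw": 0},
    {"delta_pos": [-0.6,-3,0],"yaw": 0},
    {"delta_pos": [0,-1,0],"yaw": 0}
  ]
}}

```text
t: 47.52
tcp_pos: [0.5136, -0.0868, 0.1918]
tool_rot: [0.936, -0.35, 0.024, -0.04]
force: [-0.4, 0.4, -2.7]
finger_gap: 0.283
```

```bash
python3 st.py
```

```text
[ 0.5136 -0.0868  0.1918] [-0.43  0.42  1.78  0.11  0.9   1.79]
[ 0.074  0.058 -0.996] -130.9737074273348
```

Call:
{"method": "send_rows", "body": {
  "commands": [
    {"delta_pos": [0.3,-0.3,-1.5],"yaw": 0},
    {"delta_pos": [0.2,-0.3,-2.5],"yaw": 0},
    {"delta_pos": [0,0,-2.5],"yaw": 0},
    {"delta_pos": [0,0,-1.5],"yaw": 0},
    {"delta_pos": [0,0,0],"yaw": 0}
  ]
}}

```text
t: 48.15
tcp_pos: [0.5172, -0.0893, 0.105]
tool_rot: [0.936, -0.349, 0.022, -0.041]
force: [-0.7, -0.2, -2.8]
finger_gap: 0.28
```

Call:
{"method": "send_rows", "body": {
  "commands": [
    {"delta_pos": [0.3,-0.3,-0.4],"yaw": 0},
    {"delta_pos": [0,0,-0.4],"yaw": 0},
    {"delta_pos": [0,0,-0.3],"yaw": 0}
  ]
}}

```text
t: 48.52
tcp_pos: [0.5215, -0.0916, 0.0939]
tool_rot: [0.936, -0.348, 0.023, -0.041]
force: [-0.4, 0.0, -1.9]
finger_gap: 0.289
```

Call:
{"method": "send_rows", "body": {
  "commands": [
    {"delta_pos": [0,0,-0.25],"yaw": 0}
  ]
}}

```text
t: 48.65
tcp_pos: [0.5226, -0.0917, 0.0932]
tool_rot: [0.936, -0.348, 0.024, -0.041]
force: [-1.7, 3.0, 22.6]
finger_gap: 0.283
```

Call:
{"method": "send_rows", "body": {
  "commands": [
    {"delta_pos": [0,0,0],"yaw": 0},
    {"delta_pos": [0,0,0],"yaw": 0},
    {"delta_pos": [0,0,0],"yaw": 0},
    {"delta_pos": [0,0,0],"yaw": 0}
  ],
  "grip": -0.5
}}

```text
t: 49.15
tcp_pos: [0.5241, -0.0925, 0.0949]
tool_rot: [0.936, -0.348, 0.026, -0.041]
force: [-0.9, 0.5, -1.3]
finger_gap: 0.752
```

Call:
{"method": "send_rows", "body": {
  "commands": [
    {"delta_pos": [0,0,2],"yaw": 0},
    {"delta_pos": [0,0,4],"yaw": 0},
    {"delta_pos": [0,0,4],"yaw": 0},
    {"delta_pos": [0,0,0.5],"yaw": 0},
    {"delta_pos": [0,0,0],"yaw": 0}
  ]
}}

```text
t: 49.78
tcp_pos: [0.5224, -0.0921, 0.2009]
tool_rot: [0.936, -0.349, 0.024, -0.041]
force: [0.2, 0.3, 0.7]
finger_gap: 0.748
```

```bash
cat > chk.py <<'E'
from h import *
import sys
im={n:manip.snapshot(n) for n in ('side','scene')}
P=dict(flask=((.521,-.092,.05),dict(side=(230,222,266,280),scene=(210,170,238,215))),round=((.548,.031,.07),dict(side=(234,169,270,215),scene=(266,163,302,215))),square=((.471,-.018,.07),dict(side=(198,194,236,255),scene=(238,153,272,200))))
for o in sys.argv[1:]:
    p,b=P[o];p=np.array(p);A=[];d=[]
    for n in b:
        m,_=match(im[n],cv2.imread(f'pics/{n}0.png'),b[n]);C=cam(n)
        A.append(np.c_[proj(C,p+[.01,0,0])[0]-proj(C,p)[0],proj(C,p+[0,.01,0])[0]-proj(C,p)[0]]);d+=m[:2];print(o,n,m)
    A=np.vstack(A);s,r,_,_=np.linalg.lstsq(A,np.array(d),rcond=None);print(o,'shift mm',(s*10).round(1),'res px',(A@s-d).round(1))
for n in im: cv2.imwrite(f'pics/{n}_last.png',im[n])
E
python3 chk.py flask; python3 st.py
```

```text
flask side (-0.5, -3.5, 0.805)
flask scene (4.0, -0.25, 0.979)
flask shift mm [0.3 8.7] res px [ 0.1  0.   0.  -0.2]
[ 0.5222 -0.092   0.2001] [-0.43  0.42  1.75  0.11  0.93  1.79]
[ 0.073  0.061 -0.995] -130.83028205944308
```

Match against the start pictures says the flask stands +8.7 mm in y from its start (residual 0.2 px): inside tolerance, but I'll re-grip and shift it back.

Call:
{"method": "send_rows", "body": {
  "commands": [
    {"delta_pos": [0,0,-4],"yaw": 0},
    {"delta_pos": [0,0,-4],"yaw": 0},
    {"delta_pos": [-0.1,0,-1.8],"yaw": 0},
    {"delta_pos": [0,0,0],"yaw": 0}
  ]
}}

```text
t: 50.38
tcp_pos: [0.5187, -0.0911, 0.0951]
tool_rot: [0.936, -0.349, 0.02, -0.041]
force: [0.2, 0.4, 0.0]
finger_gap: 0.746
```

Call:
{"method": "send_rows", "body": {
  "commands": [
    {"delta_pos": [0,0,0],"yaw": 0},
    {"delta_pos": [0,0,0],"yaw": 0},
    {"delta_pos": [0,0,0],"yaw": 0},
    {"delta_pos": [0,0,0],"yaw": 0},
    {"delta_pos": [0,0,0],"yaw": 0}
  ],
  "grip": 1
}}

```text
t: 51.0
tcp_pos: [0.5191, -0.0912, 0.0963]
tool_rot: [0.936, -0.349, 0.021, -0.041]
force: [-0.1, -0.8, -3.1]
finger_gap: 0.283
```

Call:
{"method": "send_rows", "body": {
  "commands": [
    {"delta_pos": [0,0,0.5],"yaw": 0},
    {"delta_pos": [0,0,0.7],"yaw": 0},
    {"delta_pos": [0,-0.5,0.2],"yaw": 0},
    {"delta_pos": [0,-0.4,0],"yaw": 0},
    {"delta_pos": [0,0,0],"yaw": 0}
  ]
}}

```text
t: 51.62
tcp_pos: [0.5192, -0.101, 0.1115]
tool_rot: [0.936, -0.349, 0.021, -0.041]
force: [0.1, -0.2, -2.3]
finger_gap: 0.279
```

Call:
{"method": "send_rows", "body": {
  "commands": [
    {"delta_pos": [0,0.1,-0.6],"yaw": 0},
    {"delta_pos": [0,0,-0.5],"yaw": 0},
    {"delta_pos": [0,0,-0.4],"yaw": 0},
    {"delta_pos": [0,0,-0.2],"yaw": 0}
  ]
}}

```text
t: 52.12
tcp_pos: [0.5205, -0.0999, 0.0953]
tool_rot: [0.936, -0.349, 0.022, -0.042]
force: [-1.9, 2.4, 27.1]
finger_gap: 0.286
```

Call:
{"method": "send_rows", "body": {
  "commands": [
    {"delta_pos": [0,0,0],"yaw": 0},
    {"delta_pos": [0,0,0],"yaw": 0},
    {"delta_pos": [0,0,0],"yaw": 0},
    {"delta_pos": [0,0,0],"yaw": 0}
  ],
  "grip": -0.5
}}

```text
t: 52.62
tcp_pos: [0.5215, -0.1001, 0.0958]
tool_rot: [0.936, -0.349, 0.023, -0.042]
force: [0.6, -0.1, -0.4]
finger_gap: 0.748
```

Call:
{"method": "send_rows", "body": {
  "commands": [
    {"delta_pos": [0,0,2],"yaw": 0},
    {"delta_pos": [0,0,4],"yaw": 0},
    {"delta_pos": [0,0,4],"yaw": 0},
    {"delta_pos": [0,0,1.5],"yaw": 0},
    {"delta_pos": [0,0,0],"yaw": 0}
  ]
}}

```text
t: 53.25
tcp_pos: [0.52, -0.0997, 0.2124]
tool_rot: [0.936, -0.35, 0.021, -0.042]
force: [-0.0, 0.4, -0.1]
finger_gap: 0.753
```

```bash
python3 chk.py flask; python3 st.py
```

```text
flask side (0.0, -0.25, 0.811)
flask scene (0.0, 0.25, 0.984)
flask shift mm [0.2 0.2] res px [ 0.1  0.1  0.1 -0.2]
[ 0.5191 -0.0993  0.2109] [-0.45  0.41  1.73  0.11  0.97  1.78]
[ 0.066  0.065 -0.996] -130.95573682406956
```

Flask now matches its start to 0.2 mm. On to the round bottle.

Call:
{"method": "send_rows", "body": {
  "commands": [
    {"delta_pos": [0,3,0.1],"yaw": 0},
    {"delta_pos": [0.1,5,0.1],"yaw": 0},
    {"delta_pos": [0.1,5.5,0.1],"yaw": 0},
    {"delta_pos": [0.1,5.5,0.1],"yaw": 0},
    {"delta_pos": [0.1,5.5,0.1],"yaw": 0},
    {"delta_pos": [0.1,5.5,0.1],"yaw": 0},
    {"delta_pos": [0.1,5,0.1],"yaw": 0},
    {"delta_pos": [0.1,4.5,0.1],"yaw": 0},
    {"delta_pos": [0,2.5,0],"yaw": 0},
    {"delta_pos": [0,0,0],"yaw": 0}
  ]
}}

```text
t: 54.6
tcp_pos: [0.5184, 0.3318, 0.2028]
tool_rot: [0.935, -0.352, 0.009, -0.036]
force: [-0.0, -0.5, -0.7]
finger_gap: 0.745
```

```bash
python3 st.py; cat > blob.py <<'E'
from h import *
W=cam('wrist');w=manip.snapshot('wrist');cv2.imwrite('pics/bl.png',w)
hsv=cv2.cvtColor(w,cv2.COLOR_BGR2HSV)
for q,d in [((.526,.345,.137),.031),((.440,.362,.125),.034)]:
    c=proj(W,q)[0];r=np.hypot(*(proj(W,np.add(q,[d/2,0,0]))[0]-c));x0,y0=(c-50).astype(int).clip(0)
    g=cv2.GaussianBlur(cv2.cvtColor(w,cv2.COLOR_BGR2GRAY)[y0:y0+100,x0:x0+100],(3,3),0)
    h=cv2.HoughCircles(g,cv2.HOUGH_GRADIENT,1,6,param1=60,param2=10,minRadius=int(r*.88),maxRadius=int(r*1.12))
    print(q,c.round(1),r.round(1))
    if h is not None:
        for k in h[0][:3]: print('  ',k+[x0,y0,0],back(W,k[:2]+[x0,y0],q[2])[:2].round(4))
E
python3 blob.py
```

```text
[0.5184 0.3318 0.2028] [0.37 0.52 1.54 0.05 1.02 2.63]
[ 0.042  0.062 -0.997] -131.27011813796773
(0.526, 0.345, 0.137) [269.  223.1] 21.3
   [270.5        222.5         20.20000076] [0.5256 0.3438]
   [272.5        215.5         20.79999924] [0.5287 0.3392]
(0.44, 0.362, 0.125) [324.8 306.3] 19.4
   [329.5        304.5         19.29999924] [0.439  0.3579]
```

Call:
{"method": "send_rows", "body": {
  "commands": [
    {"delta_pos": [0.4,0.7,-2],"yaw": 0},
    {"delta_pos": [0.3,0.5,-2.5],"yaw": 0},
    {"delta_pos": [0,0,-2],"yaw": 0},
    {"delta_pos": [0,0,-0.8],"yaw": 0},
    {"delta_pos": [0,0,0],"yaw": 0}
  ]
}}

```text
t: 55.28
tcp_pos: [0.525, 0.3375, 0.1214]
tool_rot: [0.934, -0.356, 0.006, -0.033]
force: [0.5, 0.6, -0.1]
finger_gap: 0.747
```

Call:
{"method": "send_rows", "body": {
  "commands": [
    {"delta_pos": [0.2,0.8,-0.4],"yaw": 0},
    {"delta_pos": [0,0,-0.5],"yaw": 0},
    {"delta_pos": [0,0,0],"yaw": 0}
  ]
}}

```text
t: 55.65
tcp_pos: [0.5284, 0.3461, 0.1132]
tool_rot: [0.934, -0.356, 0.007, -0.034]
force: [-0.7, -0.1, -0.1]
finger_gap: 0.747
```

Call:
{"method": "send_rows", "body": {
  "commands": [
    {"delta_pos": [-0.1,-0.1,0],"yaw": 0},
    {"delta_pos": [0,0,0],"yaw": 0},
    {"delta_pos": [0,0,0],"yaw": 0},
    {"delta_pos": [0,0,0],"yaw": 0},
    {"delta_pos": [0,0,0],"yaw": 0},
    {"delta_pos": [0,0,0],"yaw": 0}
  ],
  "grip": 1
}}

```text
t: 56.4
tcp_pos: [0.5269, 0.3448, 0.1138]
tool_rot: [0.934, -0.356, 0.007, -0.034]
force: [0.1, -0.5, -0.6]
finger_gap: 0.344
```

Call:
{"method": "send_rows", "body": {
  "commands": [
    {"delta_pos": [0,0,1],"yaw": 0},
    {"delta_pos": [0,0,2],"yaw": 0},
    {"delta_pos": [0,0,2.5],"yaw": 0},
    {"delta_pos": [0,0,2.5],"yaw": 0},
    {"delta_pos": [0,0,0.5],"yaw": 0},
    {"delta_pos": [0,0,0],"yaw": 0}
  ]
}}

```text
t: 57.15
tcp_pos: [0.5245, 0.3439, 0.2002]
tool_rot: [0.934, -0.356, 0.005, -0.032]
force: [0.2, 0.2, -3.4]
finger_gap: 0.351
```

Call:
{"method": "send_rows", "body": {
  "commands": [
    {"delta_pos": [0.1,-2,0.1],"yaw": 0},
    {"delta_pos": [0.2,-3.5,0.1],"yaw": 0},
    {"delta_pos": [0.3,-4.5,0.1],"yaw": 0},
    {"delta_pos": [0.3,-4.5,0.1],"yaw": 0},
    {"delta_pos": [0.3,-4.5,0.1],"yaw": 0},
    {"delta_pos": [0.3,-4.5,0.1],"yaw": 0},
    {"delta_pos": [0.3,-4,0.1],"yaw": 0},
    {"delta_pos": [0.2,-2,0],"yaw": 0},
    {"delta_pos": [0,-0.5,0],"yaw": 0},
    {"delta_pos": [0,0,0],"yaw": 0}
  ]
}}

```text
t: 58.4
tcp_pos: [0.5357, 0.025, 0.1977]
tool_rot: [0.934, -0.357, -0.003, -0.026]
force: [-0.1, -0.4, -3.7]
finger_gap: 0.346
```

```bash
python3 st.py; python3 - <<'E'
from h import *
# crucible position check in the start pictures
D=cam('side');S=cam('scene')
print(back(D,(277.5,216),.038),back(S,(280,222),.038))
E
```

```text
[0.5357 0.025  0.1977] [-0.19  0.45  1.7   0.06  0.99  2.08]
[ 0.013  0.05  -0.999] -131.92860565761092
[0.59615974 0.00171661 0.038     ] [0.60207673 0.00802387 0.038     ]
```

Call:
{"method": "send_rows", "body": {
  "commands": [
    {"delta_pos": [0.6,0.2,-1.5],"yaw": 0},
    {"delta_pos": [0.3,0.2,-1.8],"yaw": 0},
    {"delta_pos": [0,0,-0.8],"yaw": 0},
    {"delta_pos": [0,0,0],"yaw": 0}
  ]
}}

```text
t: 58.9
tcp_pos: [0.5443, 0.0329, 0.153]
tool_rot: [0.934, -0.355, -0.004, -0.026]
force: [0.3, 0.1, -3.1]
finger_gap: 0.348
```

Call:
{"method": "send_rows", "body": {
  "commands": [
    {"delta_pos": [0.3,-0.4,-0.5],"yaw": 0},
    {"delta_pos": [0,0,-1],"yaw": 0},
    {"delta_pos": [0,0,-1],"yaw": 0},
    {"delta_pos": [0,0,0],"yaw": 0}
  ]
}}

```text
t: 59.4
tcp_pos: [0.5481, 0.0288, 0.127]
tool_rot: [0.935, -0.355, -0.003, -0.026]
force: [-0.2, 0.3, -3.1]
finger_gap: 0.348
```

Call:
{"method": "send_rows", "body": {
  "commands": [
    {"delta_pos": [0,0,-0.5],"yaw": 0},
    {"delta_pos": [0,0,-0.4],"yaw": 0},
    {"delta_pos": [0,0,-0.3],"yaw": 0}
  ]
}}

```text
t: 59.78
tcp_pos: [0.5486, 0.0286, 0.1151]
tool_rot: [0.934, -0.355, -0.003, -0.026]
force: [-4.3, -2.0, 19.4]
finger_gap: 0.347
```

Contact at the expected height. Release, lift, check.

Call:
{"method": "send_rows", "body": {
  "commands": [
    {"delta_pos": [0,0,0],"yaw": 0},
    {"delta_pos": [0,0,0],"yaw": 0},
    {"delta_pos": [0,0,0],"yaw": 0},
    {"delta_pos": [0,0,0],"yaw": 0}
  ],
  "grip": -0.5
}}

```text
t: 60.28
tcp_pos: [0.5502, 0.0284, 0.1165]
tool_rot: [0.934, -0.355, -0.001, -0.027]
force: [-0.5, -0.1, -0.2]
finger_gap: 0.751
```

Call:
{"method": "send_rows", "body": {
  "commands": [
    {"delta_pos": [0,0,2],"yaw": 0},
    {"delta_pos": [0,0,4],"yaw": 0},
    {"delta_pos": [0,0,3],"yaw": 0},
    {"delta_pos": [0,0,0.5],"yaw": 0},
    {"delta_pos": [0,0,0],"yaw": 0}
  ]
}}

```text
t: 60.9
tcp_pos: [0.549, 0.0286, 0.2127]
tool_rot: [0.934, -0.355, -0.002, -0.026]
force: [-0.7, -0.3, 0.1]
finger_gap: 0.748
```

```bash
python3 chk.py flask round; python3 st.py
```

```text
flask side (0.0, -0.25, 0.861)
flask scene (0.0, 0.25, 0.984)
flask shift mm [0.2 0.2] res px [ 0.1  0.1  0.1 -0.2]
round side (-0.5, 0.5, 0.996)
round scene (-0.75, 0.0, 0.97)
round shift mm [-1.  -1.4] res px [ 0.1  0.   0.  -0.2]
[0.5487 0.0286 0.2119] [-0.18  0.45  1.66  0.06  1.04  2.09]
[ 0.014  0.051 -0.999] -131.65981360092053
```

Round bottle is within 2 mm. Now the square bottle.

Call:
{"method": "send_rows", "body": {
  "commands": [
    {"delta_pos": [-0.6,2.5,0.1],"yaw": 0},
    {"delta_pos": [-1.4,4.5,0.1],"yaw": 0},
    {"delta_pos": [-1.6,5,0.1],"yaw": 0},
    {"delta_pos": [-1.6,5,0.1],"yaw": 0},
    {"delta_pos": [-1.6,5,0.1],"yaw": 0},
    {"delta_pos": [-1.5,4.5,0.1],"yaw": 0},
    {"delta_pos": [-1,3,0],"yaw": 0},
    {"delta_pos": [-0.4,1.5,0],"yaw": 0},
    {"delta_pos": [0,0,0],"yaw": 0}
  ]
}}

```text
t: 62.12
tcp_pos: [0.4434, 0.3446, 0.2052]
tool_rot: [0.934, -0.357, -0.011, -0.02]
force: [-0.5, 0.6, -0.3]
finger_gap: 0.753
```

```bash
python3 st.py; python3 blob.py | tail -4
```

```text
[0.4434 0.3446 0.2052] [0.44 0.47 1.64 0.05 1.02 2.71]
[-0.006  0.046 -0.999] -131.90338874767968
(0.526, 0.345, 0.137) [202.7 129. ] 24.9
(0.44, 0.362, 0.125) [272.  227.9] 21.6
   [274.5        225.5         22.29999924] [0.4402 0.3592]
```

Call:
{"method": "send_rows", "body": {
  "commands": [
    {"delta_pos": [-0.2,1,-2],"yaw": 0},
    {"delta_pos": [0,0.6,-2.5],"yaw": 0},
    {"delta_pos": [0,0,-2.5],"yaw": 0},
    {"delta_pos": [0,0,-1.5],"yaw": 0},
    {"delta_pos": [0,0,0],"yaw": 0}
  ]
}}

```text
t: 62.8
tcp_pos: [0.4458, 0.3539, 0.1178]
tool_rot: [0.932, -0.362, -0.01, -0.02]
force: [0.4, -0.1, 0.0]
finger_gap: 0.75
```

Call:
{"method": "send_rows", "body": {
  "commands": [
    {"delta_pos": [-0.5,0.6,-0.8],"yaw": 0},
    {"delta_pos": [-0.1,0.1,-0.9],"yaw": 0},
    {"delta_pos": [0,0,0],"yaw": 0}
  ]
}}

```text
t: 63.18
tcp_pos: [0.4408, 0.3614, 0.1014]
tool_rot: [0.932, -0.362, -0.009, -0.021]
force: [0.9, 1.8, 0.5]
finger_gap: 0.747
```

Call:
{"method": "send_rows", "body": {
  "commands": [
    {"delta_pos": [0,-0.1,-0.3],"yaw": 0},
    {"delta_pos": [0,0,0],"yaw": 0},
    {"delta_pos": [0,0,0],"yaw": 0},
    {"delta_pos": [0,0,0],"yaw": 0},
    {"delta_pos": [0,0,0],"yaw": 0},
    {"delta_pos": [0,0,0],"yaw": 0}
  ],
  "grip": 1
}}

```text
t: 63.92
tcp_pos: [0.4407, 0.3605, 0.0984]
tool_rot: [0.932, -0.362, -0.009, -0.021]
force: [-0.2, 1.2, -1.8]
finger_gap: 0.382
```

Call:
{"method": "send_rows", "body": {
  "commands": [
    {"delta_pos": [0,0,1],"yaw": 0},
    {"delta_pos": [0,0,2],"yaw": 0},
    {"delta_pos": [0,0,2.5],"yaw": 0},
    {"delta_pos": [0,0,2.5],"yaw": 0},
    {"delta_pos": [0,0,1],"yaw": 0},
    {"delta_pos": [0,0,0],"yaw": 0}
  ]
}}

```text
t: 64.68
tcp_pos: [0.4391, 0.3596, 0.1919]
tool_rot: [0.932, -0.362, -0.01, -0.02]
force: [0.4, 0.8, -4.5]
finger_gap: 0.378
```

Call:
{"method": "send_rows", "body": {
  "commands": [
    {"delta_pos": [0.1,-2,0.1],"yaw": 0},
    {"delta_pos": [0.2,-4,0.1],"yaw": 0},
    {"delta_pos": [0.2,-5,0.1],"yaw": 0},
    {"delta_pos": [0.2,-5,0.1],"yaw": 0},
    {"delta_pos": [0.2,-5,0.1],"yaw": 0},
    {"delta_pos": [0.2,-5,0.1],"yaw": 0},
    {"delta_pos": [0.2,-5,0.1],"yaw": 0},
    {"delta_pos": [0.3,-3.5,0.1],"yaw": 0},
    {"delta_pos": [0.3,-1.5,0],"yaw": 0},
    {"delta_pos": [0,0,0],"yaw": 0}
  ]
}}

```text
t: 65.92
tcp_pos: [0.4491, -0.019, 0.1925]
tool_rot: [0.932, -0.363, -0.016, -0.015]
force: [-0.4, -0.4, -2.4]
finger_gap: 0.387
```

```bash
python3 st.py
```

```text
[ 0.4491 -0.019   0.1925] [-0.31  0.36  1.89  0.04  0.92  1.97]
[-0.02   0.04  -0.999] -132.5589523636737
```

Call:
{"method": "send_rows", "body": {
  "commands": [
    {"delta_pos": [1,0,-0.5],"yaw": 0},
    {"delta_pos": [0.9,0,-1.5],"yaw": 0},
    {"delta_pos": [0,0,-2],"yaw": 0},
    {"delta_pos": [0,0,-2],"yaw": 0},
    {"delta_pos": [0,0,-1],"yaw": 0},
    {"delta_pos": [0,0,0],"yaw": 0}
  ]
}}

```text
t: 66.68
tcp_pos: [0.47, -0.013, 0.1165]
tool_rot: [0.933, -0.359, -0.018, -0.016]
force: [-0.2, 0.4, -3.7]
finger_gap: 0.383
```

Call:
{"method": "send_rows", "body": {
  "commands": [
    {"delta_pos": [0.1,-0.5,-0.3],"yaw": 0},
    {"delta_pos": [0,-0.2,-0.5],"yaw": 0},
    {"delta_pos": [0,0,-0.4],"yaw": 0},
    {"delta_pos": [0,0,0],"yaw": 0}
  ]
}}

```text
t: 67.18
tcp_pos: [0.4725, -0.0207, 0.1049]
tool_rot: [0.933, -0.358, -0.016, -0.016]
force: [-0.7, 1.0, -3.4]
finger_gap: 0.384
```

Call:
{"method": "send_rows", "body": {
  "commands": [
    {"delta_pos": [0,0,-0.4],"yaw": 0},
    {"delta_pos": [0,0,-0.3],"yaw": 0}
  ]
}}

```text
t: 67.42
tcp_pos: [0.4727, -0.0213, 0.0994]
tool_rot: [0.933, -0.358, -0.016, -0.016]
force: [-6.4, -3.0, 31.9]
finger_gap: 0.386
```

Call:
{"method": "send_rows", "body": {
  "commands": [
    {"delta_pos": [0,0,0],"yaw": 0},
    {"delta_pos": [0,0,0],"yaw": 0},
    {"delta_pos": [0,0,0],"yaw": 0},
    {"delta_pos": [0,0,0],"yaw": 0}
  ],
  "grip": -0.4
}}

```text
t: 67.92
tcp_pos: [0.4737, -0.0215, 0.1002]
tool_rot: [0.933, -0.358, -0.014, -0.016]
force: [0.3, -0.6, -0.4]
finger_gap: 0.7
```

Call:
{"method": "send_rows", "body": {
  "commands": [
    {"delta_pos": [0,0,2],"yaw": 0},
    {"delta_pos": [0,0,4],"yaw": 0},
    {"delta_pos": [0,0,4],"yaw": 0},
    {"delta_pos": [0,0,4],"yaw": 0},
    {"delta_pos": [0,0,3],"yaw": 0},
    {"delta_pos": [0,0,0],"yaw": 0}
  ]
}}

```text
t: 68.68
tcp_pos: [0.472, -0.0208, 0.2741]
tool_rot: [0.933, -0.358, -0.016, -0.016]
force: [-0.3, -0.1, -0.1]
finger_gap: 0.698
```

```bash
python3 chk.py flask round square; python3 st.py
python3 - <<'E'
import cv2,numpy as np
r=lambda n,y0,y1,x0,x1:cv2.resize(cv2.imread(f'pics/{n}_last.png')[y0:y1,x0:x1],(395,560),interpolation=cv2.INTER_CUBIC)
cv2.imwrite('pics/final.png',np.hstack([r('side',160,420,170,360),r('scene',130,300,30,310)]))
E
```

```text
flask side (0.0, -0.25, 0.894)
flask scene (0.0, 0.25, 0.999)
flask shift mm [0.2 0.2] res px [ 0.1  0.1  0.1 -0.2]
round side (-0.5, 0.5, 0.999)
round scene (-0.5, 0.0, 0.992)
round shift mm [-1. -1.] res px [ 0.1 -0.1 -0.1 -0.2]
square side (-0.25, 0.0, 0.998)
square scene (0.0, 0.0, 0.997)
square shift mm [-0.4  0.1] res px [ 0.  -0.  -0.  -0.1]
[ 0.4703 -0.0203  0.2717] [-0.3   0.28  1.74  0.04  1.16  1.99]
[-0.024  0.042 -0.999] -132.01461197234633
```

View pics/final.png

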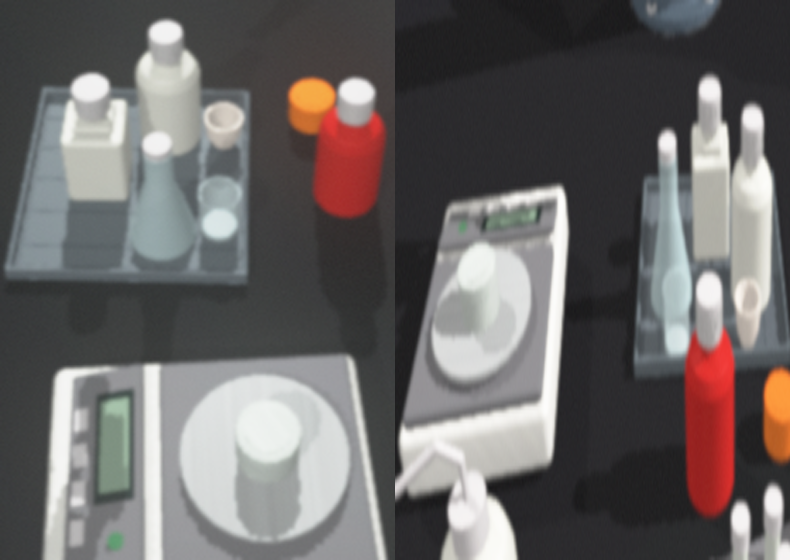

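The tin stands on the pan, its base at about (266,457) against a pan centre of about (265,457). Both bottles and the flask are back in the tray, with crucible and beaker in place. Handing in.

```bash
python3 -c "
from station import manip
manip.sign_off(); print(manip.sense()['t'])"
```

```text
the job is handed in; nothing more can be done
the job is handed in; nothing more can be done
```

I handed the job in at about 69 s of the 139 s allowed. The tin is on the balance pan, and both bottles and the flask are back in the tray.

I moved both bottles and the flask to the mat and saw all three standing there together. I then set the tin on the pan and put the three back where they had stood.

| Item | Last check | Result |
|---|---|---|
| Square bottle | offset from the start pictures | 0.4 mm |
| Round bottle | offset from the start pictures | about 1.5 mm |
| Flask | offset from the start pictures | 0.3 mm |
| Tin | distance from the pan centre (wrist camera, just after release) | about 3 mm |
| Crucible and beaker | looked at in the last picture only | upright and in place |

What went wrong or disagreed:
- **Round bottle:** the first grip closed off-centre by about 9 mm and tilted the bottle slightly. It caused no lasting shift.
- **Flask:** its first return was 8.7 mm off, so I gripped it again and moved it back.
- **Tool tilt:** the tool built up about 0.13 rad of tilt during sideways moves. Turning the wrist brought it down to about 0.05 rad.
- **Refused move:** the very first move was refused because it left out the yaw value.

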